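Make up two microscope imaging kits

ROBOT

A 7-joint arm with a two-finger parallel gripper is mounted at the origin on the work surface. World frame = base frame: x ahead of the robot, y to its left, z up, the work surface at z = 0. Lengths are in m, angles in degrees, forces in N, time in s.
With the tool pointing down it reaches from about 0.425 to 0.925 m from the base axis. Payload 6.8 kg.
Tool frame: the origin (TCP) lies midway between the tips of the shut fingers; the grasp point (between the pads) lies 19 mm behind it; x points along the fingers, y is the direction in which the jaws open and shut, and the axes are right-handed (so a half turn about x gives the same grasp; the last joint's range is limited). The gripper opens to 88 mm and grips with 3 to 60 N. Pads are 20 mm wide; open, the fingers measure 115 mm over their backs; the gripper's body (75 mm by 178 mm) begins 61 mm behind the grasp point.
Start: joints at [70.124, 27.33, 1.283, 89.118, -0.659, 63.558, -4.761], TCP at [0.16, -0.656, 0.223] pointing down, gripper open.
Joint ranges: [-169.35, 169.35], [-19.33, 120.38], [-80.79, 83.38], [13.8, 139.57], [-78.32, 258.32], [9.67, 109.79], [-169.56, 169.56]. Speed limits (degrees/s): [136.94, 136.94, 180, 180, 180, 180, 180].

INTERFACE

Orientations are given as a 3x3 rotation matrix whose columns are the frame's x, y, z axes.
In Python, from station import read_state, grab_frame, calibration, finish_job gives the robot as it stands.
- The arm moves only by the tool apply_moves, never from a script. Its argument "series" is a list of rows, each a list of 3 entries, a list of its own where there are three numbers: the turn, a rotation vector about the tool's x, y, z in degrees, then the shift along the tool's x, y, z in units of 30 mm (1.0 is 30 mm), then the closure in counts, from 0 (fully open) to 255 (shut). A call has 1 to 12 rows; each row shifts and turns the pose as measured when the row begins, along the tool's axes as they then stand; what a row does not reach is not made up. A row lasts 1/8 s, in which the tool goes at most 62.5 mm and 10.7 degrees, less where a joint would pass 70% of its speed; a pose out of reach is approached as far as the arm can. A call is refused whole if a number of a shift passes 1 or a number of a turn 10.7, either way. A call with a gripper value outside its range is refused whole. The fingers move at their own pace and stop on an object; the grip force is fixed at half the most. Time passes only in rows, so rows that do not move let the fingers close. It gives the time, the measured TCP pose, the force and the opening at its end, in the units of the state.
- read_state(): the state, without advancing time (a new reading comes with each control period).
- grab_frame(name): name is "scene" or "top" or "wrist"; returns the picture (400x640x3 uint8, red, green, blue); there is no depth.
- calibration(name): a dict with "vertical_fov" (degrees; the focal length in pixels is half the picture's height over the tangent of half this angle, whatever the lens; pixels are square), "cx", "cy" (the principal point, pixels), "distortion" ([k1, k2, p1, p2, k3] as OpenCV has them; the pictures are not rectified), "camera_from_world" (4x4, takes a point from world to camera coordinates). Camera axes: x right, y up, looking along -z (the intrinsics and any distortion apply to the point x, -y, -z); pixel columns grow to the right and rows downward; lengths in m; the calibration is good to about 2 mm. A picture is of the moment at which its call begins: read the wrist's pose just before it. calibration takes no time and is no camera call; for the wrist camera it gives the pose at the moment of the call.
- finish_job(): hands the job in, once; it reports no verdict.
The state is a dict: "clock": time; "q": joint angles; "qd": joint speeds; "joint_efforts": joint torques, N m; "ee_pos": TCP position; "orientation": TCP orientation; "contact_force": force on the tool from outside, world axes, zero at the start; "wrist_torque": the same for the moment, N m; "finger_gap": finger opening in m.
Only numpy, scipy, OpenCV 4.12 (cv2) and the standard library are available. Lean on these libraries where they do the work, as an engineer would, in place of code of your own. Each camera call takes 0.05 s, during which the arm holds its last target.

TASK

Make up the two imaging kits from the stock on the optical table: the blue tray gets the objective with the yellow ring and the filter cube with the green window, the orange tray gets the objective with the blue ring and the filter cube with the red window. In each tray stand the objective upright in the middle of the round pad and the cube, window up, in the middle of the square pad; these are delicate optics, so set them down gently and never drop or tip them. Leave the red-ringed objective, the violet cube and the oil bottle where they stand.

Things in the scene. Friction and masses are not known exactly. Their poses are not given: they have to be found in the camera images.
- objective_yellow_center (a point): Microscope objective standing upright: black cylinder 35 mm in diameter and straight-sided up to 41 mm, with a yellow ring from 34 mm up that narrows above 41 mm to a 14 mm dark steel nose; 52 mm tall in all, 160 g nominal. This point is on its axis, half-way up (26 mm above its underside); z is its axis, up. Loose, to be put in a kit.
- objective_blue_center (a point): Microscope objective standing upright: black cylinder 35 mm in diameter and straight-sided up to 41 mm, with a blue ring from 34 mm up that narrows above 41 mm to a 14 mm dark steel nose; 52 mm tall in all, 160 g nominal. This point is on its axis, half-way up (26 mm above its underside); z is its axis, up. Loose, to be put in a kit.
- cube_green_center (a point): Filter cube: black block 36 x 36 mm in plan and 42 mm tall with a 26 mm square green window in its top face, 100 g nominal. This point is its centre, 21 mm above its underside; x and y are square to its side faces, z is up through the window. Loose, to be put in a kit.
- cube_red_center (a point): Filter cube: black block 36 x 36 mm in plan and 42 mm tall with a 26 mm square red window in its top face, 100 g nominal. This point is its centre, 21 mm above its underside; x and y are square to its side faces, z is up through the window. Loose, to be put in a kit.
- tray_blue: Shallow blue kit tray, fixed to the table, 110 mm (its x) by 170 mm (its y); floor 4 mm thick, rim all round 3 mm wide and 9 mm high above the table. Origin at the centre of its underside. On the floor two flush dark pads, marks only: a round one 52 mm in diameter centred at x = 0, y = +42 mm, and a square one 52 mm wide centred at x = 0, y = -42 mm in the tray's frame. Turned differently at every start.
- tray_orange: Shallow orange kit tray, fixed to the table, 110 mm (its x) by 170 mm (its y); floor 4 mm thick, rim all round 3 mm wide and 9 mm high above the table. Origin at the centre of its underside. On the floor two flush dark pads, marks only: a round one 52 mm in diameter centred at x = 0, y = +42 mm, and a square one 52 mm wide centred at x = 0, y = -42 mm in the tray's frame. Turned differently at every start.
- objective_red_center (a point): Microscope objective standing upright: black cylinder 35 mm in diameter and straight-sided up to 41 mm, with a red ring from 34 mm up that narrows above 41 mm to a 14 mm dark steel nose; 52 mm tall in all, 160 g nominal. This point is on its axis, half-way up (26 mm above its underside); z is its axis, up. Loose, a spare: leave it where it stands.
- cube_violet_center (a point): Filter cube: black block 36 x 36 mm in plan and 42 mm tall with a 26 mm square violet window in its top face, 100 g nominal. This point is its centre, 21 mm above its underside; x and y are square to its side faces, z is up through the window. Loose, a spare: leave it where it stands.
- oil_bottle_center (a point): Small closed amber glass bottle with a black cap, 34 mm in diameter, 70 mm tall, standing on the table; this point is on its axis, 35 mm up. Leave it where it stands.

How it is judged:
By the outcome, as a careful person would: the job done as asked, in the order asked, and still so for the second after the job is handed in, with the robot touching nothing.
It also fails if it takes over 109 s, if anything falls off the work surface, if the arm or the gripper's body presses on something with over 40 N, if the wrist force passes 120 N, or if a joint passes its speed limit or range.

## Working session

There is one attempt and no reset: what is moved stays moved. The work goes in short steps, Python scripts to look and compute and a tool call to move; the robot and the scene stay as the last step left them, time stands still between calls to the robot, and variables do not carry over. Pictures are saved under pics/ and viewed, and the job is handed in when it is done.

Besides the shell and the picture viewer there is one more tool, called after "Emit:" by a JSON object that holds its "fn" and its "kwargs". apply_moves: Moves the arm, as the interface text tells. Its arguments: {"type":"object","properties":{"series":{"type":"array","items":{"type":"array"}}},"required":["series"]}

```bash
mkdir -p pics; ls; python3 - <<'E'
from station import *
import cv2,numpy as np
s=read_state();print(s)
for n in("scene","top","wrist"):
    im=grab_frame(n);cv2.imwrite(f"pics/{n}0.png",im[:,:,::-1]);np.save(f"pics/{n}0.npy",im)
    c=calibration(n);print(n,c)
E
```

```text
pics
{'clock': 0.0, 'q': array([70.12375217, 27.37596047,  1.27829793, 89.17622883, -0.65829774,
       63.55907367, -4.76106378]), 'qd': array([ 0.02023023,  0.01317599, -0.02738114,  0.03483685, -0.01633597,
        0.06009456, -0.13876205]), 'joint_efforts': array([ 3.07582013e-07, -5.82850027e+01,  1.53365158e+00, -2.72608280e+01,
       -5.46347117e-02,  1.68644887e-02,  1.47789938e-04]), 'ee_pos': array([ 0.15952538, -0.65526446,  0.22169459]), 'orientation': array([[-5.55072225e-04,  2.36596910e-01, -9.71607737e-01],
       [ 1.72709553e-03, -9.71606210e-01, -2.36597525e-01],
       [-9.99998355e-01, -1.80938809e-03,  1.30686156e-04]]), 'contact_force': array([-0.43810208, -0.04899851, -0.2804414 ]), 'wrist_torque': array([ 0.02778389, -0.03745124, -0.01923712]), 'finger_gap': 0.08789894630305846}
scene {'vertical_fov': 46.440928396765436, 'cx': 317.58919184539667, 'cy': 199.8236012221266, 'distortion': array([0.00398282, 0.        , 0.        , 0.        , 0.        ]), 'camera_from_world': array([[ 0.68285427,  0.73052824, -0.00620729, -0.42141434],
       [-0.46378479,  0.4
[... 354 characters left out ...]
rld': array([[-0.01046213, -0.99973795,  0.02036129, -0.01170324],
       [ 0.99956736, -0.00989623,  0.02769768, -0.60595927],
       [-0.02748893,  0.02064226,  0.99940895, -0.93899621],
       [ 0.        ,  0.        ,  0.        ,  1.        ]])}
wrist {'vertical_fov': 62.05994677841669, 'cx': 318.61224589908943, 'cy': 196.93502954619336, 'distortion': array([-0.01277832,  0.        ,  0.        ,  0.        ,  0.        ]), 'camera_from_world': array([[ 0.23627659, -0.97168435, -0.00170348, -0.6742085 ],
       [ 0.9374546 ,  0.22841375, -0.26268999,  0.03242193],
       [ 0.25564085,  0.06047056,  0.96487878, -0.39052152],
       [ 0.        ,  0.        ,  0.        ,  1.        ]])}
```

View pics/top0.png

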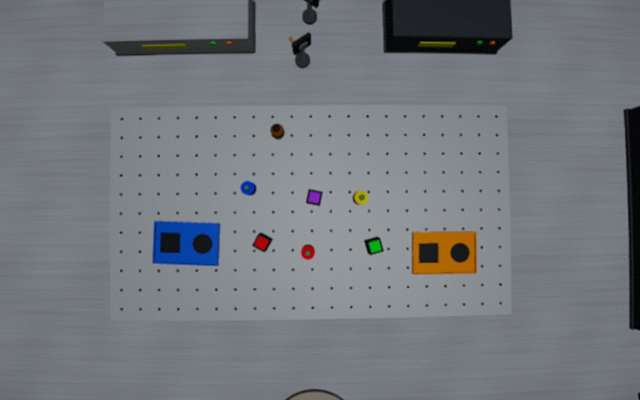

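View pics/scene0.png

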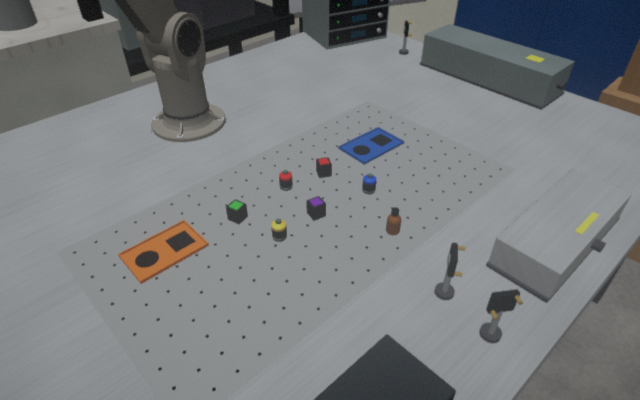

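View pics/wrist0.png

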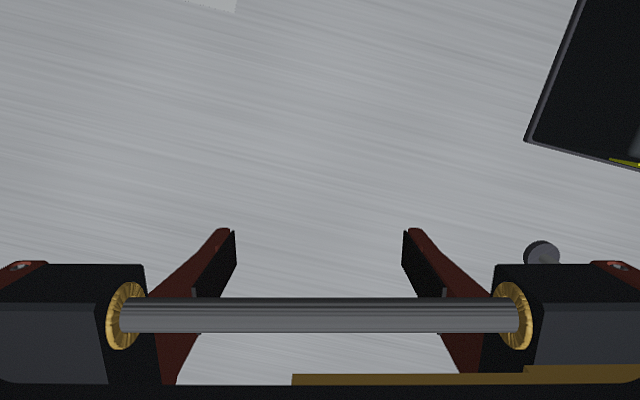

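The top view shows everything. Blue tray is at (187,243) and orange at (444,253), each with its square pad on the left and round pad on the right. Objectives: blue (248,188), yellow (361,198), red (308,252). Cubes: red (262,242), violet (314,197), green (374,246). The bottle is at (277,131). Now I'll measure them.

```bash
cat > h.py <<'E'
import numpy as np,cv2
from station import *
def K(c):
    f=200/np.tan(np.radians(c['vertical_fov']/2));return np.array([[f,0,c['cx']],[0,f,c['cy']],[0,0,1]])
def ray(c,px):
    u=cv2.undistortPoints(np.array(px,float).reshape(-1,1,2),K(c),np.array(c['distortion'])).reshape(-1,2)
    d=np.c_[u[:,0],-u[:,1],-np.ones(len(u))]
    M=c['camera_from_world'];R=M[:3,:3];return -R.T@M[:3,3],d@R
def onz(c,px,z):
    o,d=ray(c,px);return o+d*((z-o[2])/d[:,2])[:,None]
def proj(c,P):
    M=c['camera_from_world'];p=np.atleast_2d(P)@M[:3,:3].T+M[:3,3];p=p*[1,-1,-1]
    return cv2.projectPoints(p,np.zeros(3),np.zeros(3),K(c),np.array(c['distortion']))[0].reshape(-1,2)
HS={'yellow':(24,34),'blue':(105,125),'green':(50,70),'red':(0,6),'violet':(130,150),'orange':(10,20)}
def mask(im,col,smin=120,vmin=60):
    h=cv2.cvtColor(im,cv2.COLOR_RGB2HSV);a,b=HS[col]
    m=(h[...,0]>=a)&(h[...,0]<=b)&(h[...,1]>=smin)&(h[...,2]>=vmin)
    if col=='red': m|=(h[...,0]>=174)&(h[...,1]>=smin)&(h[...,2]>=vmin)
    return m.astype(np.uint8)
def cts(m,amin=20):
    c,_=cv2.findContours(m,cv2.RETR_EXTERNAL,cv2.CHAIN_APPROX_NONE)
    return sorted([x for x in c if cv2.contourArea(x)>=amin],key=cv2.contourArea,reverse=True)
E
python3 - <<'E'
from h import *
c=calibration('top')
im=np.load('pics/top0.npy')
c2=calibration('scene');im2=np.load('pics/scene0.npy')
for col in HS:
  for nm,cc,I in(('top',c,im),('scene',c2,im2)):
    for k in cts(mask(I,col)):
        r=cv2.minAreaRect(k);print(col,nm,cv2.contourArea(k),np.round(r[0],1),np.round(r[1],1),round(r[2],1),
          'z42',onz(cc,[r[0]],.042)[0].round(4)[:2],'z38',onz(cc,[r[0]],.038)[0].round(4)[:2])
E
```

```text
yellow top 130.0 [360.5 197. ] [12. 13.] 90.0 z42 [ 0.6139 -0.1245] z38 [ 0.6141 -0.1251]
yellow top 94.5 [163.5  45.6] [ 4. 43.] 88.5 z42 [1.0063 0.3728] z38 [1.0082 0.3744]
yellow top 69.5 [437.5  43.4] [35.   3.9] 1.7 z42 [ 1.0096 -0.3314] z38 [ 1.0115 -0.3329]
yellow scene 104.5 [586.8 222.8] [ 4.9 25.5] 45.0 z42 [1.1033 0.3958] z38 [1.1024 0.4012]
yellow scene 67.5 [278. 225.] [ 8. 12.] 90.0 z42 [ 0.619  -0.1266] z38 [ 0.6155 -0.1241]
yellow scene 49.5 [535.   58.1] [16.   4.6] 14.0 z42 [0.5683 1.1891] z38 [0.5645 1.1989]
blue top 2698.0 [185.5 243.2] [65.8 42.7] 2.1 z42 [0.5032 0.3129] z38 [0.5029 0.3142]
blue top 140.5 [247.5 187.5] [13. 13.] 90.0 z42 [0.6404 0.1574] z38 [0.6406 0.1581]
blue scene 10243.0 [547.   49.5] [ 99. 184.] 90.0 z42 [0.5604 1.3024] z38 [0.5565 1.3128]
blue scene 1062.5 [370.9 144.8] [25.5 59. ] 63.4 z42 [0.5406 0.2808] z38 [0.5366 0.2856]
blue scene 67.0 [369.  179.7] [12.3  8.5] 8.1 z42 [0.6476 0.1541] z38 [0.6442 0.1582]
green top 117.5 [374.8 246. ] [12.  11.7] 74.1 z42 [ 0.491  -0.1588] z38 [ 0.4906 -0.1595]
green scene 58.5 [235.3 204.8] [ 8.5 10.6] 45.0 z42 [ 0.4914 -0.1562] z38 [ 0.4871 -0.1538]
red top 134.0 [307.5 252. ] [13.  13.6] 18.4 z42 [0.4783 0.0094] z38 [0.4779 0.0095]
red top 123.0 [261.  242.5] [12.1 11.6] 26.6 z42 [0.5032 0.1247] z38 [0.5029 0.1253]
red scene 57.5 [285.2 175.9] [ 6.9 12. ] 82.9 z42 [0.4851 0.0073] z38 [0.4809 0.0106]
red scene 44.5 [323.5 160.9] [ 5.9 10.4] 78.7 z42 [0.505  0.1272] z38 [0.5009 0.1311]
violet top 118.0 [313.9 196.9] [11.8 11.7] 9.5 z42 [ 0.6153 -0.0078] z38 [ 0.6155 -0.0078]
violet scene 56.5 [316.  201.4] [ 7.4 10.8] 68.2 z42 [ 0.6172 -0.0052] z38 [ 0.6137 -0.0019]
orange top 2584.0 [444.  252.5] [41. 64.] 90.0 z42 [ 0.4718 -0.3346] z38 [ 0.4714 -0.3361]
orange top 40.5 [277.2 130.9] [ 8.9 11.2] 63.4 z42 [0.782  0.0826] z38 [0.7828 0.0829]
orange scene 2536.0 [163.2 249.4] [36.1 84. ] 61.4 z42 [ 0.5072 -0.3586] z38 [ 0.503  -0.3573]
```

```bash
cat >> h.py <<'E'
def tray(im,c,col):
    k=max(cts(mask(im,col,vmin=40),200),key=cv2.contourArea)
    r=cv2.boxPoints(cv2.minAreaRect(k)); hull=np.zeros(im.shape[:2],np.uint8)
    cv2.fillPoly(hull,[r.astype(np.int32)],1)
    hull=cv2.erode(hull,np.ones((7,7)))
    g=cv2.cvtColor(im,cv2.COLOR_RGB2HSV)
    d=((g[...,2]<75)&(hull>0)).astype(np.uint8)
    out=[]
    for q in cts(d,60)[:4]:
        m=cv2.moments(q);p=[m['m10']/m['m00'],m['m01']/m['m00']]
        out.append((cv2.contourArea(q),np.array(p),onz(c,[p],.004)[0][:2]))
    return r,out
def plan(tgt,yaw,zs=None):
    """rows for: TCP to tgt, tool y pointing at world yaw (deg, mod 180), x down."""
    from scipy.spatial.transform import Rotation as Ro
    s=read_state();p=s['ee_pos'];R=s['orientation']
    y0=np.degrees(np.arctan2(R[1,1],R[0,1]));
    dy=(yaw-y0+90)%180-90
    a=np.radians(y0+dy);y=np.array([np.cos(a),np.sin(a),0]);x=np.array([0,0,-1.]);T=np.c_[x,y,np.cross(x,y)]
    rv=Ro.from_matrix(R.T@T).as_rotvec(degrees=True)
    d=np.array(tgt)-p
    print('pos',p.round(4),'yaw',round(y0,2),'gap',round(s['finger_gap'],4),'F',s['contact_force'].round(1),'clock',round(s['clock'],2),'q',s['q'].round(0))
    print('turn(now axes)',rv.round(2),'| shift in CURRENT axes',(R.T@d/.03).round(3),'| in axes AFTER turn',(T.T@d/.03).round(3))
E
python3 - <<'E'
from h import *
c=calibration('top');im=np.load('pics/top0.npy')
for col in('blue','orange'):
    r,o=tray(im,c,col);print(col,r.round(1).tolist(), onz(c,r,.009).mean(0).round(4));
    for a in o:print(a[0],a[1].round(1),a[2].round(4))
plan([.56,-.12,.22],0)
w=calibration('wrist');M=w['camera_from_world'];R=M[:3,:3];s=read_state()
print('cam in tool',s['orientation'].T@(-R.T@M[:3,3]-s['ee_pos']),s['orientation'].T@R.T)
E
```

```text
blue [[151.89999389648438, 263.29998779296875], [153.5, 220.60000610351562], [219.1999969482422, 223.0], [217.60000610351562, 265.70001220703125]] [0.5004 0.3245 0.009 ]
325.5 [169.9 242.3] [0.5026 0.3668]
254.5 [202.  243.6] [0.4986 0.2829]
orange [[412.0, 232.0], [476.0, 232.0], [476.0, 273.0], [412.0, 273.0]] [ 0.4679 -0.3474  0.009 ]
316.5 [428.1 252.9] [ 0.4671 -0.306 ]
241.0 [459.5 252.2] [ 0.4673 -0.3902]
pos [ 0.1595 -0.6554  0.2219] yaw -76.32 gap 0.0879 F [0.2 0.5 0.9] clock 0.15 q [70. 27.  1. 89. -1. 64. -5.]
turn(now axes) [-7.632e+01 -5.000e-02  7.000e-02] | shift in CURRENT axes [  0.082 -14.183 -17.191] | in axes AFTER turn [  0.064  13.349 -17.847]
cam in tool [-1.62272172e-01  1.09856705e-04 -7.11325633e-02] [[ 2.91204651e-04  2.62583555e-01 -9.64909214e-01]
 [ 9.99999926e-01  1.64577853e-04  3.46581899e-04]
 [ 2.49809394e-04 -9.64909244e-01 -2.62583488e-01]]
```

Emit:
{"fn": "apply_moves", "kwargs": {"series": [[[0, 0, 0], [0, -0.8, -1], 0], [[0, 0, 0], [0, -0.8, -1], 0], [[0, 0, 0], [0, -0.8, -1], 0], [[0, 0, 0], [0, -0.8, -1], 0], [[0, 0, 0], [0, -0.8, -1], 0], [[0, 0, 0], [0, -0.8, -1], 0]]}}

```text
clock: 0.9
ee_pos: [0.3009, -0.4692, 0.2196]
orientation: [[-0.004, 0.23, -0.973], [0.003, -0.973, -0.23], [-1.0, -0.004, 0.003]]
contact_force: [0.5, -0.6, 0.5]
finger_gap: 0.088
```

```bash
python3 -c "
from h import *
plan([.614,-.125,.17],0)"
```

```text
pos [ 0.3009 -0.4692  0.2196] yaw -76.69 gap 0.088 F [ 0.5 -0.6  0.5] clock 0.9 q [ 54.  17.  -3. 105.   1.  58. -27.]
turn(now axes) [-7.669e+01 -2.000e-02  2.900e-01] | shift in CURRENT axes [  1.655  -8.755 -12.802] | in axes AFTER turn [  1.655  10.438 -11.472]
```

Emit:
{"fn": "apply_moves", "kwargs": {"series": [[[-9.6, 0, 0], [0, 0, -0.9], 0], [[-9.6, 0, 0], [0, 0, -0.9], 0], [[-9.6, 0, 0], [0, 0, -0.9], 0], [[-9.6, 0, 0], [0, 0, -0.9], 0], [[-9.6, 0, 0], [0, 0, -0.9], 0], [[-9.6, 0, 0], [0, 0, -0.9], 0], [[-9.6, 0, 0], [0, 0, -0.9], 0], [[-9.5, 0, 0], [0, 0, -0.9], 0]]}}

```text
clock: 1.9
ee_pos: [0.439, -0.3136, 0.2181]
orientation: [[-0.005, 0.999, 0.046], [0.006, 0.046, -0.999], [-1.0, -0.005, -0.006]]
contact_force: [-0.3, 0.0, -0.2]
finger_gap: 0.0881
```

```bash
python3 -c "
from h import *
plan([.614,-.125,.17],0)"
```

```text
pos [ 0.439  -0.3136  0.2181] yaw 2.63 gap 0.0881 F [-0.3  0.  -0.2] clock 1.9 q [ 48.  17. -23. 106.   7.  59.  25.]
turn(now axes) [ 2.63 -0.33  0.31] | shift in CURRENT axes [ 1.606  6.124 -6.003] | in axes AFTER turn [ 1.603  5.833 -6.287]
```

Emit:
{"fn": "apply_moves", "kwargs": {"series": [[[2.6, -0.3, 0.3], [0.2, 0.8, -0.8], 0], [[0, 0, 0], [0.2, 0.8, -0.9], 0], [[0, 0, 0], [0.2, 0.8, -0.9], 0], [[0, 0, 0], [0.2, 0.8, -0.9], 0], [[0, 0, 0], [0.2, 0.8, -0.9], 0], [[0, 0, 0], [0.2, 0.8, -0.9], 0], [[0, 0, 0], [0.3, 0.9, -0.9], 0], [[0, 0, 0], [0, 0, 0], 0]]}}

```text
clock: 2.9
ee_pos: [0.612, -0.1185, 0.1699]
orientation: [[-0.003, 1.0, 0.002], [0.001, 0.002, -1.0], [-1.0, -0.003, -0.001]]
contact_force: [-0.6, -0.4, -0.3]
finger_gap: 0.088
```

```bash
cat >> h.py <<'E'
def look(tag,name='wrist'):
    c=calibration(name);im=grab_frame(name)
    cv2.imwrite(f'pics/{tag}.png',im[:,:,::-1]);np.save(f'pics/{tag}.npy',im);return c,im
E
python3 - <<'E'
from h import *
plan([.614,-.125,.16],0)
c,im=look('w1')
for k in cts(mask(im,'yellow'),50):
    (x,y),r=cv2.minEnclosingCircle(k);b=cv2.fitEllipse(k);print((x,y),r,b,onz(c,[(x,y),b[0]],.038).round(4))
E
```

```text
pos [ 0.612  -0.1185  0.1699] yaw 0.11 gap 0.088 F [-0.6 -0.4 -0.3] clock 2.9 q [ 24.  28. -26.  98.  14.  58.  -6.]
turn(now axes) [ 0.11 -0.08  0.17] | shift in CURRENT axes [0.33  0.069 0.218] | in axes AFTER turn [0.33  0.068 0.217]
(321.3571472167969, 195.2142791748047) 19.39528465270996 ((321.08087158203125, 194.9403076171875), (36.66435241699219, 37.115447998046875), 103.79025268554688) [[ 0.6135 -0.1252  0.038 ]
 [ 0.6133 -0.1249  0.038 ]]
```

View pics/w1.png

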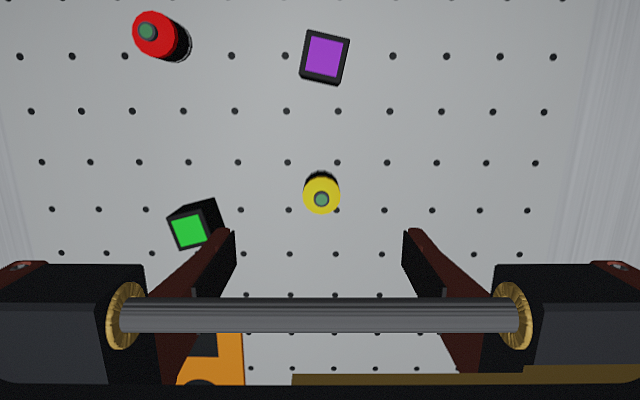

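Yellow objective is centred at pixel (321,195), which puts it at (0.613,-0.125). That agrees with the top view, so I'm descending.

Emit:
{"fn": "apply_moves", "kwargs": {"series": [[[0, 0, 0.2], [0.5, 0.05, 0.22], 0], [[0, 0, 0], [0.9, 0, 0], 0], [[0, 0, 0], [0.9, 0, 0], 0], [[0, 0, 0], [0.9, 0, 0], 0], [[0, 0, 0], [0.9, 0, 0], 0], [[0, 0, 0], [0.7, 0, 0], 0], [[0, 0, 0], [0.3, 0, 0], 0], [[0, 0, 0], [0, 0, 0], 0]]}}

```text
clock: 3.95
ee_pos: [0.6047, -0.1447, 0.0082]
orientation: [[-0.005, 1.0, -0.018], [-0.008, -0.018, -1.0], [-1.0, -0.005, 0.008]]
contact_force: [1.0, -0.7, 0.7]
finger_gap: 0.0878
```

```bash
python3 -c "
from h import *
plan([.6134,-.125,.011],0)"
```

```text
pos [ 0.6047 -0.1447  0.0082] yaw -1.02 gap 0.0878 F [ 1.  -0.7  0.7] clock 3.95 q [ 23.  39. -21. 104.  21.  41. -10.]
turn(now axes) [-1.02  0.45  0.27] | shift in CURRENT axes [-0.098  0.279 -0.661] | in axes AFTER turn [-0.092  0.291 -0.657]
```

Emit:
{"fn": "apply_moves", "kwargs": {"series": [[[-0.5, 0.2, 0.1], [-0.05, 0.14, -0.33], 0], [[-0.5, 0.2, 0.1], [-0.05, 0.14, -0.33], 0], [[0, 0, 0], [0, 0, 0], 0]]}}

```text
clock: 4.32
ee_pos: [0.6156, -0.1237, 0.0136]
orientation: [[0.003, 1.0, 0.001], [-0.0, 0.001, -1.0], [-1.0, 0.003, 0.001]]
contact_force: [0.2, -0.1, 0.9]
finger_gap: 0.0882
```

```bash
python3 -c "
from h import *
plan([.6134,-.125,.011],0)"
```

```text
pos [ 0.6156 -0.1237  0.0136] yaw 0.05 gap 0.0882 F [ 0.2 -0.1  0.9] clock 4.33 q [ 21.  39. -21. 103.  20.  42. -11.]
turn(now axes) [ 0.05  0.03 -0.18] | shift in CURRENT axes [ 0.087 -0.075  0.044] | in axes AFTER turn [ 0.087 -0.074  0.045]
```

Emit:
{"fn": "apply_moves", "kwargs": {"series": [[[0, 0, -0.2], [0.07, -0.07, 0.04], 0], [[0, 0, 0], [0, 0, 0], 0], [[0, 0, 0], [0, 0, 0], 120], [[0, 0, 0], [0, 0, 0], 255], [[0, 0, 0], [0, 0, 0], 255], [[0, 0, 0], [0, 0, 0], 255], [[0, 0, 0], [0, 0, 0], 255], [[0, 0, 0], [0, 0, 0], 255]]}}

```text
clock: 5.32
ee_pos: [0.6135, -0.1255, 0.0118]
orientation: [[-0.0, 1.0, 0.0], [-0.001, 0.0, -1.0], [-1.0, -0.0, 0.001]]
contact_force: [0.3, -0.1, -1.3]
finger_gap: 0.0339
```

```bash
python3 -c "
from h import *
plan([.4986,.2829,.1],0)"
```

```text
pos [ 0.6135 -0.1255  0.0118] yaw 0.03 gap 0.0339 F [ 0.3 -0.1 -1.3] clock 5.33 q [ 21.  39. -21. 103.  20.  42. -11.]
turn(now axes) [0.03 0.07 0.01] | shift in CURRENT axes [ -2.957  -3.825 -13.612] | in axes AFTER turn [ -2.941  -3.831 -13.614]
```

Emit:
{"fn": "apply_moves", "kwargs": {"series": [[[0, 0, 0], [-0.3, 0, 0], 255], [[0, 0, 0], [-0.7, 0, 0], 255], [[0, 0, 0], [-0.9, 0, 0], 255], [[0, 0, 0], [-0.9, 0, 0], 255], [[0, 0, 0], [-0.9, 0, 0], 255], [[0, 0, 0], [-0.3, -0.2, -0.6], 255], [[0, 0, 0], [0, -0.27, -0.97], 255], [[0, 0, 0], [0, -0.27, -0.97], 255], [[0, 0, 0], [0, -0.27, -0.97], 255], [[0, 0, 0], [0, -0.27, -0.97], 255], [[0, 0, 0], [0, -0.27, -0.97], 255], [[0, 0, 0], [0, -0.27, -0.97], 255]]}}

```text
clock: 6.82
ee_pos: [0.5514, 0.079, 0.1418]
orientation: [[-0.001, 1.0, 0.003], [-0.001, 0.003, -1.0], [-1.0, -0.001, 0.001]]
contact_force: [-0.3, -0.4, -1.9]
finger_gap: 0.0338
```

```bash
python3 -c "
from h import *
plan([.4986,.2829,.13],-2.7)"
```

```text
pos [0.5514 0.079  0.1418] yaw 0.16 gap 0.0338 F [-0.3 -0.4 -1.9] clock 6.83 q [  8.  24. -29. 108.  15.  51. -28.]
turn(now axes) [2.86 0.04 0.03] | shift in CURRENT axes [ 0.392 -1.74  -6.802] | in axes AFTER turn [ 0.395 -2.077 -6.707]
```

Emit:
{"fn": "apply_moves", "kwargs": {"series": [[[2.8, 0, 0], [0.1, -0.4, -0.8], 255], [[0, 0, 0], [0.1, -0.3, -0.9], 255], [[0, 0, 0], [0.1, -0.3, -0.9], 255], [[0, 0, 0], [0.1, -0.3, -0.9], 255], [[0, 0, 0], [0, 0, 0], 255]]}}

```text
clock: 7.45
ee_pos: [0.506, 0.1968, 0.13]
orientation: [[-0.004, 0.999, -0.035], [0.001, -0.035, -0.999], [-1.0, -0.004, -0.001]]
contact_force: [0.3, 0.9, -1.6]
finger_gap: 0.0337
```

```bash
cat >> h.py <<'E'
def pads(c,im,col):
    m=mask(im,col,100,40);k=cts(m,300)
    k=max(k,key=cv2.contourArea);h=np.zeros_like(m);cv2.fillPoly(h,[cv2.convexHull(k)],1)
    h=cv2.erode(h,np.ones((5,5)));d=((m==0)&(h>0)).astype(np.uint8)
    for q in cts(d,150)[:4]:
        w=onz(c,q.reshape(-1,2),.004)[:,:2].astype(np.float32)
        r=cv2.minAreaRect(w*1000);e=cv2.fitEllipse(w*1000);mm=cv2.moments(q)
        print('pad px',round(mm['m10']/mm['m00']),round(mm['m01']/mm['m00']),'cen',onz(c,[[mm['m10']/mm['m00'],mm['m01']/mm['m00']]],.004)[0][:2].round(4),'rect',np.round(r[0],1),np.round(r[1],1),round(r[2],1),'ell',np.round(e[0],1),np.round(e[1],1))
E
python3 - <<'E'
from h import *
plan([.4986,.2829,.13],-2.7)
c,im=look('w2');pads(c,im,'blue')
E
```

```text
pos [0.506  0.1968 0.13  ] yaw -2.03 gap 0.0337 F [ 0.3  0.9 -1.6] clock 7.45 q [ -4.  24. -30. 110.  16.  49. -44.]
turn(now axes) [ 0.67 -0.04  0.25] | shift in CURRENT axes [ 2.000e-03 -3.490e-01 -2.858e+00] | in axes AFTER turn [-1.000e-03 -3.820e-01 -2.854e+00]
pad px 308 87 cen [0.4989 0.284 ] rect [498.8 283.5] [50.6 50.1] 42.3 ell [498.8 283.5] [50.1 50.5]
pad px 309 5 cen [0.5024 0.3455] rect [501.6 345.3] [ 7.1 50.7] 87.9 ell [504.5 345.4] [ 7.2 77. ]
```

View pics/w2.png

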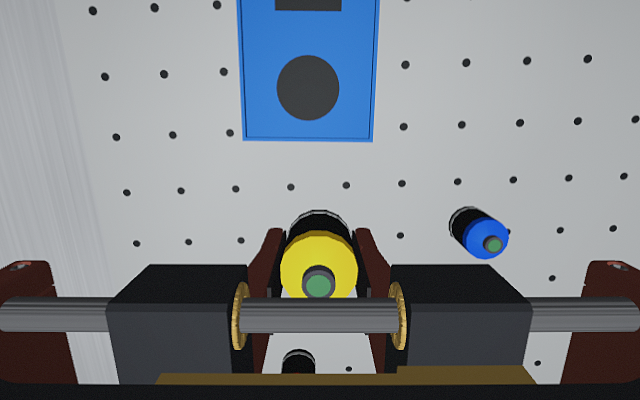

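Round pad of the blue tray is at (308,87), giving (0.4988, 0.2836). The objective is held upright at (318,265). Next I'll check how far the grip is off-centre.

```bash
python3 - <<'E'
from h import *
im=np.load('pics/w2.npy');c=calibration('wrist')
for k in cts(mask(im,'yellow'),50)[:1]:
    h=cv2.convexHull(k);b=cv2.fitEllipse(h);print(b, onz(c,[b[0]],.1562).round(4),read_state()['ee_pos'])
E
```

```text
((318.4622802734375, 269.136474609375), (78.12398529052734, 79.04196166992188), 34.32852554321289) [[0.5061 0.1959 0.1562]] [0.5066001  0.19513802 0.12990026]
```

Emit:
{"fn": "apply_moves", "kwargs": {"series": [[[0.3, 0, 0.1], [0, -0.13, -0.95], 255], [[0.3, 0, 0.1], [0, -0.13, -0.95], 255], [[0, 0, 0], [0, -0.1, -0.95], 255], [[0, 0, 0], [0.9, 0, 0], 255], [[0, 0, 0], [0.9, 0, 0], 255], [[0, 0, 0], [0.9, 0, 0], 255], [[0, 0, 0], [0, 0, 0], 255]]}}

```text
clock: 8.38
ee_pos: [0.5006, 0.275, 0.0474]
orientation: [[0.0, 0.998, -0.058], [-0.006, -0.058, -0.998], [-1.0, 0.001, 0.006]]
contact_force: [-0.4, 0.1, -2.0]
finger_gap: 0.034
```

```bash
python3 -c "
from h import *
plan([.4988,.2836,.016],-2.7)"
```

```text
pos [0.5006 0.275  0.0474] yaw -3.32 gap 0.034 F [-0.4  0.1 -2. ] clock 8.38 q [-15.  33. -27. 110.  22.  43. -57.]
turn(now axes) [-0.62  0.35 -0.04] | shift in CURRENT axes [ 1.046 -0.076 -0.288] | in axes AFTER turn [ 1.047 -0.072 -0.282]
```

Emit:
{"fn": "apply_moves", "kwargs": {"series": [[[-0.6, 0.3, 0], [0.3, -0.08, -0.3], 255], [[0, 0, 0], [0.3, 0, 0], 255], [[0, 0, 0], [0, 0, 0], 255]]}}

```text
clock: 8.75
ee_pos: [0.5001, 0.2848, 0.0306]
orientation: [[0.004, 0.999, -0.048], [0.001, -0.048, -0.999], [-1.0, 0.003, -0.001]]
contact_force: [-0.8, -0.5, -1.7]
finger_gap: 0.034
```

```bash
python3 -c "
from h import *
plan([.4988,.2836,.016],-2.7)"
```

```text
pos [0.5001 0.2848 0.0306] yaw -2.76 gap 0.034 F [-0.8 -0.5 -1.7] clock 8.75 q [-16.  35. -26. 110.  23.  41. -58.]
turn(now axes) [-0.06 -0.06 -0.2 ] | shift in CURRENT axes [ 0.487 -0.043  0.042] | in axes AFTER turn [ 0.487 -0.042  0.041]
```

Emit:
{"fn": "apply_moves", "kwargs": {"series": [[[0, 0, -0.2], [0.12, -0.04, 0.04], 255], [[0, 0, 0], [0.12, 0, 0], 255], [[0, 0, 0], [0.1, 0, 0], 255], [[0, 0, 0], [0.05, 0, 0], 255], [[0, 0, 0], [0, 0, 0], 255]]}}

```text
clock: 9.38
ee_pos: [0.4995, 0.2837, 0.019]
orientation: [[0.001, 0.999, -0.048], [0.002, -0.048, -0.999], [-1.0, 0.001, -0.002]]
contact_force: [0.3, 0.3, -2.0]
finger_gap: 0.0341
```

```bash
python3 -c "
from h import *
plan([.4988,.2836,.016],-2.7)"
```

```text
pos [0.4995 0.2837 0.019 ] yaw -2.77 gap 0.0341 F [ 0.3  0.3 -2. ] clock 9.38 q [-16.  36. -26. 110.  24.  39. -59.]
turn(now axes) [-0.07 -0.1  -0.07] | shift in CURRENT axes [ 0.101 -0.023  0.005] | in axes AFTER turn [ 0.101 -0.023  0.005]
```

Emit:
{"fn": "apply_moves", "kwargs": {"series": [[[0, 0, 0], [0.05, -0.02, 0], 255], [[0, 0, 0], [0.03, 0, 0], 255], [[0, 0, 0], [0.03, 0, 0], 255]]}}

```text
clock: 9.75
ee_pos: [0.499, 0.2839, 0.0158]
orientation: [[0.002, 0.999, -0.048], [0.002, -0.048, -0.999], [-1.0, 0.002, -0.002]]
contact_force: [-0.2, -0.5, 3.4]
finger_gap: 0.0341
```

```bash
python3 -c "
from h import *
plan([.4988,.2836,.0155],-2.7)"
```

```text
pos [0.499  0.2839 0.0158] yaw -2.77 gap 0.0341 F [-0.2 -0.5  3.4] clock 9.75 q [-16.  36. -26. 110.  24.  39. -59.]
turn(now axes) [-0.07 -0.11 -0.09] | shift in CURRENT axes [ 0.009 -0.006  0.011] | in axes AFTER turn [ 0.009 -0.006  0.011]
```

It's on the floor (Fz rose from -2 to +3.4). I'll open partway so the fingers stay inside the rim, then rise.

Emit:
{"fn": "apply_moves", "kwargs": {"series": [[[0, 0, 0], [0, 0, 0], 140], [[0, 0, 0], [0, 0, 0], 110], [[0, 0, 0], [0, 0, 0], 95], [[0, 0, 0], [0, 0, 0], 95], [[0, 0, 0], [0, 0, 0], 95]]}}

```text
clock: 10.38
ee_pos: [0.4996, 0.2844, 0.0164]
orientation: [[0.003, 0.999, -0.048], [0.003, -0.048, -0.999], [-1.0, 0.003, -0.003]]
contact_force: [-0.4, -0.8, -0.1]
finger_gap: 0.0547
```

Emit:
{"fn": "apply_moves", "kwargs": {"series": [[[0, 0, 0], [-0.4, 0, 0], 95], [[0, 0, 0], [-0.8, 0, 0], 95], [[0, 0, 0], [-0.9, 0, 0], 95], [[0, 0, 0], [-0.9, 0, 0], 60], [[0, 0, 0], [-0.9, 0, 0], 0], [[0, 0, 0], [-0.5, 0, 0], 0], [[0, 0, 0], [0, 0, 0], 0]]}}

```text
clock: 11.25
ee_pos: [0.4992, 0.2845, 0.1564]
orientation: [[0.005, 0.999, -0.048], [0.004, -0.048, -0.999], [-1.0, 0.004, -0.004]]
contact_force: [-0.3, -0.5, -0.2]
finger_gap: 0.0873
```

```bash
python3 - <<'E'
from h import *
plan([.491,-.159,.16],15)
c,im=look('w3');pads(c,im,'blue')
for k in cts(mask(im,'yellow'),50)[:1]:
    b=cv2.fitEllipse(cv2.convexHull(k));print(b, onz(c,[b[0]],.042).round(4))
E
```

```text
pos [0.4992 0.2845 0.1564] yaw -2.73 gap 0.0873 F [-0.3 -0.5 -0.2] clock 11.25 q [-12.  25. -31. 105.  16.  53. -52.]
turn(now axes) [-17.73  -0.18  -0.28] | shift in CURRENT axes [-0.176  0.433 14.778] | in axes AFTER turn [-0.12  -4.089 14.208]
pad px 318 93 cen [0.5026 0.3685] rect [502.5 367.9] [50.4 51.4] 87.2 ell [502.5 367.9] [59.5 59.8]
pad px 318 185 cen [0.4985 0.2827] rect [498.6 282.3] [51.7 51.7] 42.1 ell [498.5 282. ] [49.7 53.9]
((317.8005065917969, 192.83924865722656), (39.560028076171875, 41.02946472167969), 92.1243667602539) [[0.4985 0.2848 0.042 ]]
```

View pics/w3.png

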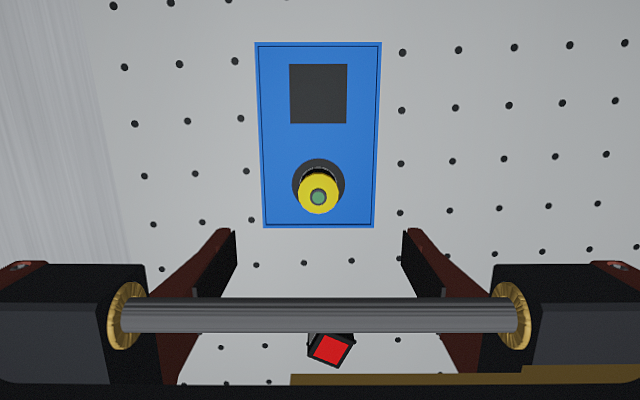

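Yellow sits upright in the round pad, about 1 mm from its centre. Next is the green cube.

Emit:
{"fn": "apply_moves", "kwargs": {"series": [[[0, -0.2, -0.3], [0, 0, 0.7], 0], [[0, 0, 0], [0, 0.03, 1], 0], [[0, 0, 0], [0, 0.03, 1], 0], [[0, 0, 0], [0, 0.03, 1], 0], [[0, 0, 0], [0, 0.03, 1], 0], [[0, 0, 0], [0, 0.03, 1], 0], [[0, 0, 0], [0, 0.03, 1], 0], [[0, 0, 0], [0, 0.03, 1], 0], [[0, 0, 0], [0, 0.03, 1], 0], [[0, 0, 0], [0, 0.03, 1], 0], [[0, 0, 0], [0, 0.03, 1], 0], [[0, 0, 0], [0, 0.03, 1], 0]]}}

```text
clock: 12.8
ee_pos: [0.4764, -0.0953, 0.1438]
orientation: [[-0.032, 0.998, -0.055], [-0.009, -0.056, -0.998], [-0.999, -0.031, 0.011]]
contact_force: [-0.1, 0.4, 1.1]
finger_gap: 0.0879
```

```bash
cat >> h.py <<'E'
def cubef(c,im,col,z=.042):
    k=cts(mask(im,col,100,50),100)[0]
    w=onz(c,k.reshape(-1,2),z)[:,:2].astype(np.float32)*1000
    r=cv2.minAreaRect(w);m=cv2.moments(w.reshape(-1,1,2));
    print(col,'px',k.reshape(-1,2).mean(0).round(),'cen',np.round(r[0],1),'mom',round(m['m10']/m['m00'],1),round(m['m01']/m['m00'],1),'size',np.round(r[1],1),'ang',round(r[2],1))
E
python3 - <<'E'
from h import *
plan([.491,-.159,.16],0)
c,im=look('w4');cubef(c,im,'green')
E
```

```text
pos [ 0.4764 -0.0953  0.1438] yaw -3.2 gap 0.0879 F [-0.1  0.4  1.1] clock 12.8 q [ 25.  18. -25. 116.  11.  49. -10.]
turn(now axes) [-3.19  0.59  1.82] | shift in CURRENT axes [-0.534  0.588  2.1  ] | in axes AFTER turn [-0.538  0.487  2.125]
green px [343. 266.] cen [ 490.2 -160. ] mom 490.3 -160.0 size [28.4 30.7] ang 15.4
```

View pics/w4.png

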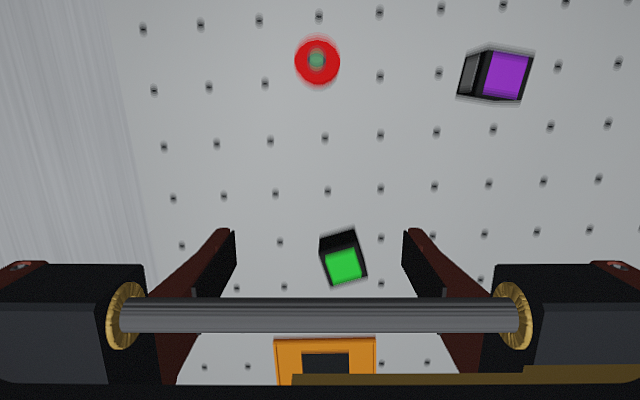

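Green cube is at (343,262), about (0.490,-0.160), turned roughly 15°. I'm turning the tool to match before moving over it.

Emit:
{"fn": "apply_moves", "kwargs": {"series": [[[-9, 0.3, 0.9], [-0.3, 0, 0], 0], [[-9, 0.3, 0.9], [-0.2, 0, 0], 0], [[0, 0, 0], [0, 0, 0], 0]]}}

```text
clock: 13.22
ee_pos: [0.4711, -0.1048, 0.1556]
orientation: [[-0.01, 0.968, 0.251], [0.002, 0.251, -0.968], [-1.0, -0.01, -0.005]]
contact_force: [0.0, 0.0, -0.6]
finger_gap: 0.088
```

```bash
python3 - <<'E'
from h import *
plan([.490,-.16,.16],15)
c,im=look('w5');cubef(c,im,'green')
E
```

```text
pos [ 0.4711 -0.1048  0.1556] yaw 14.54 gap 0.088 F [ 0.   0.  -0.6] clock 13.22 q [ 30.  17. -29. 117.  10.  50.  10.]
turn(now axes) [-0.46 -0.28  0.54] | shift in CURRENT axes [-0.158  0.147  1.94 ] | in axes AFTER turn [-0.147  0.133  1.941]
green px [326. 254.] cen [ 490.6 -158.3] mom 490.6 -158.3 size [26.4 26.4] ang 14.8
```

Emit:
{"fn": "apply_moves", "kwargs": {"series": [[[-0.3, -0.2, 0.5], [0, 0.05, 0.6], 0], [[0, 0, 0], [0, 0.05, 0.65], 0], [[0, 0, 0], [0, 0.05, 0.65], 0], [[0, 0, 0], [0, 0, 0], 0]]}}

```text
clock: 13.78
ee_pos: [0.4905, -0.1641, 0.1539]
orientation: [[-0.003, 0.969, 0.249], [0.0, 0.249, -0.969], [-1.0, -0.003, -0.001]]
contact_force: [0.9, -0.4, -0.3]
finger_gap: 0.0878
```

```bash
python3 - <<'E'
from h import *
plan([.4905,-.159,.06],14.8)
c,im=look('w6');cubef(c,im,'green')
E
```

```text
pos [ 0.4905 -0.1641  0.1539] yaw 14.4 gap 0.0878 F [ 0.9 -0.4 -0.3] clock 13.78 q [ 34.  20. -27. 113.  11.  50.  16.]
turn(now axes) [-0.4  -0.07  0.16] | shift in CURRENT axes [ 3.132  0.051 -0.16 ] | in axes AFTER turn [ 3.132  0.043 -0.163]
green px [322. 186.] cen [ 490.8 -157.6] mom 490.7 -157.6 size [27. 27.] ang 14.4
```

Emit:
{"fn": "apply_moves", "kwargs": {"series": [[[-0.2, 0, 0.2], [0.7, 0.05, -0.2], 0], [[0, 0, 0], [0.8, 0, 0], 0], [[0, 0, 0], [0.8, 0, 0], 0], [[0, 0, 0], [0.7, 0, 0], 0], [[0, 0, 0], [0, 0, 0], 0]]}}

```text
clock: 14.45
ee_pos: [0.4909, -0.1531, 0.0622]
orientation: [[0.001, 0.967, 0.256], [0.003, 0.256, -0.967], [-1.0, 0.002, -0.003]]
contact_force: [-0.9, -0.2, 0.1]
finger_gap: 0.0878
```

```bash
python3 - <<'E'
from h import *
plan([.4907,-.1578,.011],14.6)
E
```

```text
pos [ 0.4909 -0.1531  0.0622] yaw 14.85 gap 0.0878 F [-0.9 -0.2  0.1] clock 14.45 q [ 30.  27. -24. 117.  17.  39.  10.]
turn(now axes) [ 0.25 -0.17 -0.13] | shift in CURRENT axes [ 1.707 -0.05   0.155] | in axes AFTER turn [ 1.707 -0.045  0.15 ]
```

Emit:
{"fn": "apply_moves", "kwargs": {"series": [[[0.2, -0.2, -0.1], [0.5, -0.05, 0.15], 0], [[0, 0, 0], [0.5, 0, 0], 0], [[0, 0, 0], [0.5, 0, 0], 0], [[0, 0, 0], [0.15, 0, 0], 0], [[0, 0, 0], [0, 0, 0], 0]]}}

```text
clock: 15.08
ee_pos: [0.4918, -0.1579, 0.0108]
orientation: [[0.003, 0.967, 0.253], [-0.001, 0.253, -0.967], [-1.0, 0.002, 0.002]]
contact_force: [0.6, -0.2, -0.3]
finger_gap: 0.088
```

```bash
python3 - <<'E'
from h import *
plan([.4907,-.1578,.011],14.6)
E
```

```text
pos [ 0.4918 -0.1579  0.0108] yaw 14.65 gap 0.088 F [ 0.6 -0.2 -0.3] clock 15.07 q [ 28.  32. -21. 118.  21.  33.   7.]
turn(now axes) [ 0.05  0.09 -0.13] | shift in CURRENT axes [-0.007 -0.034 -0.013] | in axes AFTER turn [-0.007 -0.034 -0.013]
```

Emit:
{"fn": "apply_moves", "kwargs": {"series": [[[0, 0.1, -0.1], [0, -0.03, -0.01], 0], [[0, 0, 0], [0, 0, 0], 120], [[0, 0, 0], [0, 0, 0], 255], [[0, 0, 0], [0, 0, 0], 255], [[0, 0, 0], [0, 0, 0], 255], [[0, 0, 0], [0, 0, 0], 255]]}}

```text
clock: 15.82
ee_pos: [0.4918, -0.1582, 0.0121]
orientation: [[0.003, 0.968, 0.253], [-0.0, 0.253, -0.968], [-1.0, 0.003, 0.001]]
contact_force: [0.1, 0.4, 0.5]
finger_gap: 0.0409
```

```bash
python3 - <<'E'
from h import *
plan([.5025,.24,.13],-2.7)
E
```

```text
pos [ 0.4918 -0.1582  0.0121] yaw 14.64 gap 0.0409 F [0.1 0.4 0.5] clock 15.82 q [ 28.  32. -21. 118.  20.  33.   7.]
turn(now axes) [17.34  0.04 -0.16] | shift in CURRENT axes [ -3.935   3.71  -12.746] | in axes AFTER turn [ -3.931  -0.268 -13.274]
```

Not quite closed (gap 40.9), so I'll close further.

Emit:
{"fn": "apply_moves", "kwargs": {"series": [[[0, 0, 0], [0, 0, 0], 255], [[0, 0, 0], [0, 0, 0], 255], [[0, 0, 0], [0, 0, 0], 255]]}}

```text
clock: 16.2
ee_pos: [0.4918, -0.1581, 0.0121]
orientation: [[0.003, 0.968, 0.253], [-0.0, 0.253, -0.968], [-1.0, 0.003, 0.001]]
contact_force: [0.1, -0.3, 0.7]
finger_gap: 0.0362
```

Emit:
{"fn": "apply_moves", "kwargs": {"series": [[[0, 0, 0], [-0.3, 0, 0], 255], [[0, 0, 0], [-0.7, 0, 0], 255], [[0, 0, 0], [-0.9, 0, 0], 255], [[0, 0, 0], [-0.9, 0, 0], 255], [[0, 0, 0], [-0.9, 0, 0], 255], [[5, 0, 0], [-0.3, 0, 0], 255], [[6, 0, 0], [-0.1, 0, 0], 255], [[6, 0, 0], [0, 0, -0.5], 255], [[0, 0, 0], [0, 0, -1], 255], [[0, 0, 0], [0, 0, -1], 255], [[0, 0, 0], [0, 0, -1], 255], [[0, 0, 0], [0, 0, -1], 255]]}}

```text
clock: 17.7
ee_pos: [0.4949, -0.0218, 0.1441]
orientation: [[0.003, 0.998, -0.056], [-0.002, -0.056, -0.998], [-1.0, 0.003, 0.001]]
contact_force: [0.2, -0.2, -0.8]
finger_gap: 0.0356
```

```bash
python3 - <<'E'
from h import *
plan([.5025,.27,.14],-2.7)
E
```

```text
pos [ 0.4949 -0.0218  0.1441] yaw -3.22 gap 0.0356 F [ 0.2 -0.2 -0.8] clock 17.7 q [ 18.  18. -26. 116.  11.  48. -18.]
turn(now axes) [-0.52  0.08 -0.19] | shift in CURRENT axes [ 0.124 -0.295 -9.725] | in axes AFTER turn [ 0.138 -0.206 -9.727]
```

Emit:
{"fn": "apply_moves", "kwargs": {"series": [[[-0.5, 0, -0.2], [0, -0.02, -1], 255], [[0, 0, 0], [0, -0.02, -1], 255], [[0, 0, 0], [0, -0.02, -1], 255], [[0, 0, 0], [0, -0.02, -1], 255], [[0, 0, 0], [0, -0.02, -1], 255], [[0, 0, 0], [0, -0.02, -1], 255], [[0, 0, 0], [0, -0.02, -1], 255], [[0, 0, 0], [0, -0.02, -1], 255], [[0, 0, 0], [0, -0.02, -1], 255], [[0, 0, 0], [0, 0, 0], 255], [[0, 0, 0], [0, 0, 0], 255]]}}

```text
clock: 19.08
ee_pos: [0.4993, 0.2583, 0.1484]
orientation: [[0.0, 0.999, -0.043], [-0.002, -0.043, -0.999], [-1.0, 0.0, 0.002]]
contact_force: [0.1, 0.3, -1.7]
finger_gap: 0.036
```

```bash
python3 - <<'E'
from h import *
plan([.5025,.368,.13],-2.7)
c,im=look('w7');pads(c,im,'blue');z=read_state()['ee_pos'][2]
cubef(c,im,'green',z-.0121+.042);print(read_state()['ee_pos'])
E
```

```text
pos [0.4993 0.2583 0.1484] yaw -2.46 gap 0.036 F [ 0.1  0.3 -1.7] clock 19.07 q [-10.  25. -31. 107.  16.  52. -50.]
turn(now axes) [ 0.24  0.1  -0.03] | shift in CURRENT axes [ 0.605 -0.049 -3.658] | in axes AFTER turn [ 0.612 -0.064 -3.656]
pad px 318 60 cen [0.5026 0.3687] rect [502.7 368.2] [50.7 51.4] 87.5 ell [502.7 368.1] [59.5 59.9]
pad px 317 158 cen [0.4987 0.284 ] rect [498.6 283.7] [50.  50.5] 43.2 ell [498.7 283.4] [50.2 50.4]
green px [319. 272.] cen [498.7 259.6] mom 498.7 259.4 size [24.8 26.6] ang 87.6
[0.49927799 0.25849717 0.14846306]
```

View pics/w7.png

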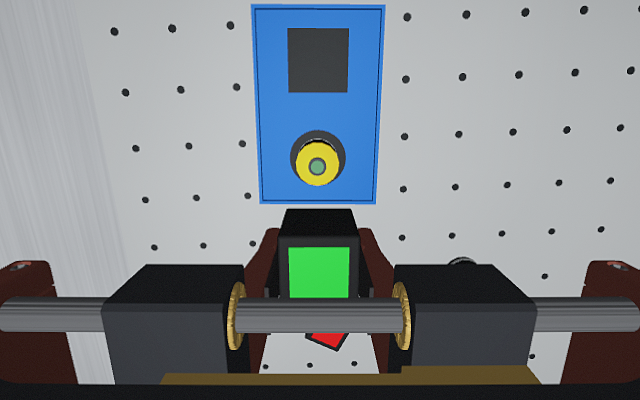

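The held cube is centred in the jaws (within 1 mm), and the square pad is at (0.5027, 0.3682).

Emit:
{"fn": "apply_moves", "kwargs": {"series": [[[0.2, 0.1, 0], [0, -0.02, -0.9], 255], [[0, 0, 0], [0, -0.02, -0.9], 255], [[0, 0, 0], [0, -0.02, -0.9], 255], [[0, 0, 0], [0, -0.02, -0.9], 255], [[0, 0, 0], [0, 0, 0], 255], [[0, 0, 0], [0.8, 0, 0], 255], [[0, 0, 0], [0.8, 0, 0], 255], [[0, 0, 0], [0.8, 0, 0], 255], [[0, 0, 0], [0.6, 0, 0], 255], [[0, 0, 0], [0, 0, 0], 255]]}}

```text
clock: 20.38
ee_pos: [0.5081, 0.3505, 0.0561]
orientation: [[0.002, 0.998, -0.066], [-0.01, -0.066, -0.998], [-1.0, 0.003, 0.01]]
contact_force: [-0.0, 0.2, -0.9]
finger_gap: 0.036
```

```bash
python3 - <<'E'
from h import *
plan([.5027,.3682,.0165],-2.6)
E
```

```text
pos [0.5081 0.3505 0.0561] yaw -3.79 gap 0.036 F [-0.   0.2 -0.9] clock 20.38 q [-21.  36. -27. 103.  22.  47. -63.]
turn(now axes) [-1.19  0.58 -0.16] | shift in CURRENT axes [ 1.313 -0.221 -0.59 ] | in axes AFTER turn [ 1.319 -0.205 -0.581]
```

Emit:
{"fn": "apply_moves", "kwargs": {"series": [[[-1.1, 0.6, -0.1], [0, -0.2, -0.58], 255], [[0, 0, 0], [0.3, 0, 0], 255], [[0, 0, 0], [0.3, 0, 0], 255], [[0, 0, 0], [0, 0, 0], 255]]}}

```text
clock: 20.88
ee_pos: [0.504, 0.3707, 0.039]
orientation: [[0.004, 0.999, -0.045], [0.003, -0.045, -0.999], [-1.0, 0.004, -0.004]]
contact_force: [-0.0, 0.2, -0.9]
finger_gap: 0.0362
```

```bash
python3 - <<'E'
from h import *
plan([.5027,.3682,.0165],-2.6)
E
```

```text
pos [0.504  0.3707 0.039 ] yaw -2.6 gap 0.0362 F [-0.   0.2 -0.9] clock 20.88 q [-22.  38. -27. 103.  23.  45. -64.]
turn(now axes) [ 0.   -0.2  -0.21] | shift in CURRENT axes [ 0.75  -0.041  0.088] | in axes AFTER turn [ 0.75  -0.039  0.085]
```

Emit:
{"fn": "apply_moves", "kwargs": {"series": [[[0, -0.2, -0.2], [0.2, -0.04, 0.08], 255], [[0, 0, 0], [0.2, 0, 0], 255], [[0, 0, 0], [0.15, 0, 0], 255], [[0, 0, 0], [0.05, 0, 0], 255], [[0, 0, 0], [0, 0, 0], 255]]}}

```text
clock: 21.5
ee_pos: [0.5029, 0.3678, 0.0197]
orientation: [[-0.0, 0.999, -0.046], [-0.001, -0.046, -0.999], [-1.0, -0.0, 0.001]]
contact_force: [-0.0, 0.1, -0.6]
finger_gap: 0.0356
```

```bash
python3 - <<'E'
from h import *
plan([.5027,.3682,.0161],-2.6)
E
```

```text
pos [0.5029 0.3678 0.0197] yaw -2.64 gap 0.0356 F [-0.   0.1 -0.6] clock 21.5 q [-23.  39. -26. 103.  24.  43. -64.]
turn(now axes) [-0.04  0.03  0.  ] | shift in CURRENT axes [ 0.121 -0.008 -0.014] | in axes AFTER turn [ 0.121 -0.008 -0.013]
```

Emit:
{"fn": "apply_moves", "kwargs": {"series": [[[0, 0, 0], [0.05, 0, -0.01], 255], [[0, 0, 0], [0.04, 0, 0], 255], [[0, 0, 0], [0.03, 0, 0], 255]]}}

```text
clock: 21.88
ee_pos: [0.5032, 0.3684, 0.0164]
orientation: [[0.001, 0.999, -0.046], [0.0, -0.046, -0.999], [-1.0, 0.001, -0.0]]
contact_force: [0.4, -0.6, -1.1]
finger_gap: 0.0357
```

Emit:
{"fn": "apply_moves", "kwargs": {"series": [[[0, 0, 0], [0.03, 0, 0], 255]]}}

```text
clock: 22.0
ee_pos: [0.5032, 0.3684, 0.0161]
orientation: [[0.001, 0.999, -0.046], [-0.0, -0.046, -0.999], [-1.0, 0.001, 0.0]]
contact_force: [-2.6, -3.2, 11.1]
finger_gap: 0.0357
```

Contact (Fz 11 N). Releasing.

Emit:
{"fn": "apply_moves", "kwargs": {"series": [[[0, 0, 0], [0, 0, 0], 130], [[0, 0, 0], [0, 0, 0], 105], [[0, 0, 0], [0, 0, 0], 95], [[0, 0, 0], [0, 0, 0], 95], [[0, 0, 0], [0, 0, 0], 95]]}}

```text
clock: 22.62
ee_pos: [0.5036, 0.3688, 0.0164]
orientation: [[0.002, 0.999, -0.046], [0.0, -0.046, -0.999], [-1.0, 0.002, -0.001]]
contact_force: [-0.7, 0.7, -0.0]
finger_gap: 0.0551
```

Emit:
{"fn": "apply_moves", "kwargs": {"series": [[[0, 0, 0], [-0.4, 0, 0], 95], [[0, 0, 0], [-0.8, 0, 0], 95], [[0, 0, 0], [-0.9, 0, 0], 95], [[0, 0, 0], [-0.9, 0, 0], 60], [[0, 0, 0], [-0.9, 0, 0], 0], [[0, 0, 0], [-0.5, 0, 0], 0], [[0, 0, 0], [0, 0, 0], 0]]}}

```text
clock: 23.5
ee_pos: [0.5034, 0.3692, 0.1564]
orientation: [[0.003, 0.999, -0.046], [0.002, -0.046, -0.999], [-1.0, 0.003, -0.002]]
contact_force: [-0.1, -0.4, 0.0]
finger_gap: 0.0873
```

```bash
python3 - <<'E'
from h import *
plan([.6405,.1578,.17],-2.7)
c,im=look('w8');pads(c,im,'blue');cubef(c,im,'green',.046)
E
```

```text
pos [0.5034 0.3692 0.1564] yaw -2.61 gap 0.0873 F [-0.1 -0.4  0. ] clock 23.5 q [-20.  29. -31.  99.  18.  57. -59.]
turn(now axes) [ 0.09 -0.11 -0.18] | shift in CURRENT axes [-0.45   4.887  6.832] | in axes AFTER turn [-0.452  4.897  6.825]
pad px 318 185 cen [0.5024 0.367 ] rect [502.4 365.9] [53.9 51.3] 87.3 ell [502.4 366.5] [58.6 62.8]
pad px 318 269 cen [0.4983 0.278 ] rect [498.5 277. ] [62. 50.] 87.3 ell [498.3 277.2] [49.2 65.4]
green px [318. 195.] cen [502.3 368.3] mom 502.5 368.4 size [26.3 26.4] ang 87.3
```

View pics/w8.png

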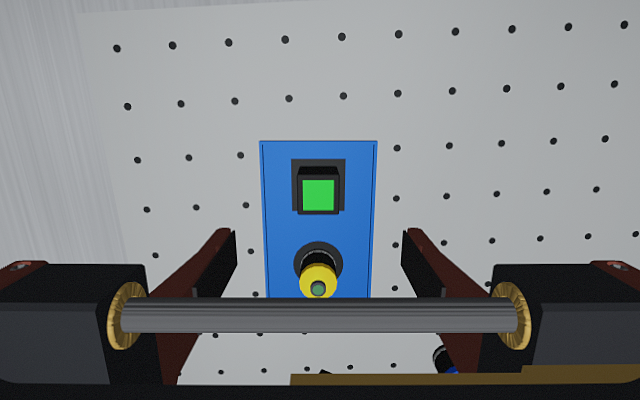

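Green cube is within 0.5 mm of the pad centre and square to it. Next is the blue objective.

Emit:
{"fn": "apply_moves", "kwargs": {"series": [[[0, -0.1, -0.2], [-0.2, 0.6, 0.8], 0], [[0, 0, 0], [-0.2, 0.6, 0.9], 0], [[0, 0, 0], [0, 0.6, 0.85], 0], [[0, 0, 0], [0, 0.6, 0.85], 0], [[0, 0, 0], [0, 0.6, 0.85], 0], [[0, 0, 0], [0, 0.6, 0.85], 0], [[0, 0, 0], [0, 0.6, 0.85], 0], [[0, 0, 0], [0, 0.6, 0.85], 0], [[0, 0, 0], [0, 0, 0], 0], [[0, 0, 0], [0, 0, 0], 0]]}}

```text
clock: 24.8
ee_pos: [0.6343, 0.1501, 0.1525]
orientation: [[-0.023, 0.999, -0.042], [-0.008, -0.042, -0.999], [-1.0, -0.023, 0.009]]
contact_force: [-0.3, -0.4, 0.6]
finger_gap: 0.088
```

```bash
cat >> h.py <<'E'
def objf(c,im,col,z=.039):
    for k in cts(mask(im,col),100)[:2]:
        b=cv2.fitEllipse(cv2.convexHull(k));print(col,np.round(b[0],0),np.round(b[1],0),onz(c,[b[0]],z)[0].round(4))
E
python3 - <<'E'
from h import *
plan([.6405,.1578,.17],0)
c,im=look('w9');objf(c,im,'blue')
E
```

```text
pos [0.6343 0.1501 0.1525] yaw -2.39 gap 0.088 F [-0.3 -0.4  0.6] clock 24.8 q [  1.  32. -28.  94.  17.  60. -34.]
turn(now axes) [-2.39  0.5   1.3 ] | shift in CURRENT axes [-0.589  0.184 -0.261] | in axes AFTER turn [-0.583  0.208 -0.258]
blue [154.  -2.] [129. 621.] [0.5146 0.3045 0.039 ]
blue [329. 180.] [41. 41.] [0.6405 0.1604 0.039 ]
```

View pics/w9.png

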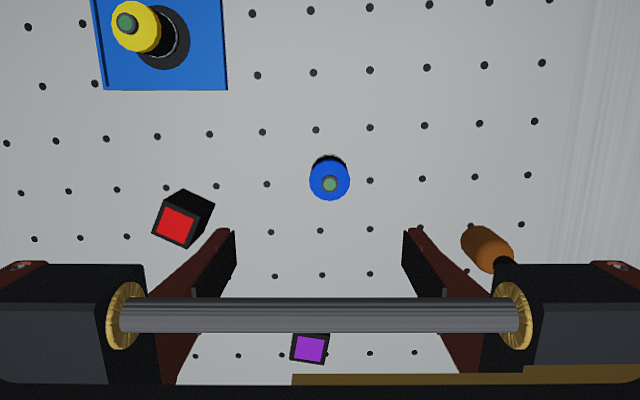

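Blue objective is at (329,180), around (0.6405, 0.159), with nothing near the fingers. I'll level the tool and go down.

Emit:
{"fn": "apply_moves", "kwargs": {"series": [[[-2.4, 0.5, 1.3], [0.1, 0.2, -0.3], 0], [[0, 0, 0], [0, 0, 0], 0], [[0, 0, 0], [0, 0, 0], 0]]}}

```text
clock: 25.22
ee_pos: [0.6395, 0.1623, 0.1489]
orientation: [[0.001, 1.0, 0.008], [0.001, 0.008, -1.0], [-1.0, 0.001, -0.001]]
contact_force: [0.2, 1.1, -0.1]
finger_gap: 0.0878
```

```bash
python3 - <<'E'
from h import *
plan([.6405,.159,.07],0)
c,im=look('w10');objf(c,im,'blue')
E
```

```text
pos [0.6395 0.1623 0.1489] yaw 0.44 gap 0.0878 F [ 0.2  1.1 -0.1] clock 25.23 q [  0.  33. -28.  94.  17.  58. -33.]
turn(now axes) [ 0.44 -0.06 -0.06] | shift in CURRENT axes [2.631 0.028 0.112] | in axes AFTER turn [2.631 0.032 0.109]
blue [161.  46.] [118. 203.] [0.5185 0.2773 0.039 ]
blue [320. 196.] [41. 41.] [0.6404 0.1604 0.039 ]
```

Emit:
{"fn": "apply_moves", "kwargs": {"series": [[[0.4, 0, 0], [0.6, 0.03, 0.07], 0], [[0, 0, 0], [0.8, 0, 0], 0], [[0, 0, 0], [0.8, 0, 0], 0], [[0, 0, 0], [0.4, 0, 0], 0], [[0, 0, 0], [0, 0, 0], 0]]}}

```text
clock: 25.9
ee_pos: [0.64, 0.1588, 0.0653]
orientation: [[-0.0, 1.0, -0.002], [-0.0, -0.002, -1.0], [-1.0, -0.0, 0.0]]
contact_force: [-0.2, -0.7, 0.1]
finger_gap: 0.0881
```

```bash
python3 - <<'E'
from h import *
plan([.6405,.160,.011],0)
E
```

```text
pos [0.64   0.1588 0.0653] yaw -0.09 gap 0.0881 F [-0.2 -0.7  0.1] clock 25.9 q [ -1.  38. -26.  97.  21.  50. -36.]
turn(now axes) [-0.09  0.    0.03] | shift in CURRENT axes [ 1.808  0.019 -0.042] | in axes AFTER turn [ 1.808  0.018 -0.042]
```

Emit:
{"fn": "apply_moves", "kwargs": {"series": [[[0, 0, 0], [0.5, 0.02, -0.04], 0], [[0, 0, 0], [0.6, 0, 0], 0], [[0, 0, 0], [0.5, 0, 0], 0], [[0, 0, 0], [0.15, 0, 0], 0], [[0, 0, 0], [0, 0, 0], 0]]}}

```text
clock: 26.52
ee_pos: [0.6414, 0.1603, 0.01]
orientation: [[0.001, 1.0, -0.002], [0.001, -0.002, -1.0], [-1.0, 0.001, -0.001]]
contact_force: [-0.2, -0.7, 1.0]
finger_gap: 0.0878
```

```bash
python3 - <<'E'
from h import *
plan([.6405,.160,.011],0)
E
```

```text
pos [0.6414 0.1603 0.01  ] yaw -0.1 gap 0.0878 F [-0.2 -0.7  1. ] clock 26.52 q [ -2.  42. -24.  98.  23.  45. -38.]
turn(now axes) [-0.1  -0.03 -0.06] | shift in CURRENT axes [-0.034 -0.031  0.012] | in axes AFTER turn [-0.034 -0.031  0.012]
```

Emit:
{"fn": "apply_moves", "kwargs": {"series": [[[0, 0, 0], [-0.03, -0.03, 0.01], 0], [[0, 0, 0], [0, 0, 0], 120], [[0, 0, 0], [0, 0, 0], 255], [[0, 0, 0], [0, 0, 0], 255], [[0, 0, 0], [0, 0, 0], 255], [[0, 0, 0], [0, 0, 0], 255], [[0, 0, 0], [0, 0, 0], 255], [[0, 0, 0], [0, 0, 0], 255], [[0, 0, 0], [0, 0, 0], 255]]}}

```text
clock: 27.65
ee_pos: [0.6416, 0.1604, 0.0127]
orientation: [[0.004, 1.0, -0.002], [0.001, -0.002, -1.0], [-1.0, 0.004, -0.001]]
contact_force: [-0.5, -0.1, -0.5]
finger_gap: 0.0337
```

```bash
python3 - <<'E'
from h import *
plan([.4673,-.3,.14],0)
E
```

```text
pos [0.6416 0.1604 0.0127] yaw -0.11 gap 0.0337 F [-0.5 -0.1 -0.5] clock 27.65 q [ -2.  42. -24.  98.  23.  45. -38.]
turn(now axes) [-0.11 -0.07 -0.22] | shift in CURRENT axes [-4.283 -5.765 15.353] | in axes AFTER turn [-4.242 -5.81  15.347]
```

Emit:
{"fn": "apply_moves", "kwargs": {"series": [[[0, 0, -0.2], [-0.3, 0, 0], 255], [[0, 0, 0], [-0.7, 0, 0], 255], [[0, 0, 0], [-0.9, 0, 0], 255], [[0, 0, 0], [-0.9, 0, 0], 255], [[0, 0, 0], [-0.9, 0, 0], 255], [[0, 0, 0], [-0.5, -0.2, 0.4], 255], [[0, 0, 0], [-0.1, -0.3, 0.8], 255], [[0, 0, 0], [0, -0.35, 0.95], 255], [[0, 0, 0], [0, -0.35, 0.95], 255], [[0, 0, 0], [0, -0.35, 0.95], 255], [[0, 0, 0], [0, -0.35, 0.95], 255], [[0, 0, 0], [0, -0.35, 0.95], 255]]}}

```text
clock: 29.15
ee_pos: [0.5689, -0.0259, 0.1548]
orientation: [[0.003, 1.0, -0.0], [0.0, -0.0, -1.0], [-1.0, 0.003, -0.0]]
contact_force: [-0.2, 0.1, -1.7]
finger_gap: 0.0337
```

```bash
python3 - <<'E'
from h import *
plan([.4673,-.47,.14],0)
E
```

```text
pos [ 0.5689 -0.0259  0.1548] yaw -0.01 gap 0.0337 F [-0.2  0.1 -1.7] clock 29.15 q [ 19.  24. -28. 106.  14.  53. -16.]
turn(now axes) [-0.01 -0.01 -0.2 ] | shift in CURRENT axes [ 0.48  -3.384 14.802] | in axes AFTER turn [ 0.494 -3.385 14.802]
```

Emit:
{"fn": "apply_moves", "kwargs": {"series": [[[0, 0, -0.2], [0, -0.23, 1], 255], [[0, 0, 0], [0, -0.23, 1], 255], [[0, 0, 0], [0, -0.23, 1], 255], [[0, 0, 0], [0, -0.23, 1], 255], [[0, 0, 0], [0, -0.23, 1], 255], [[0, 0, 0], [0, -0.23, 1], 255], [[0, 0, 0], [0, -0.23, 1], 255], [[0, 0, 0], [0, -0.23, 1], 255], [[0, 0, 0], [0, -0.23, 1], 255], [[0, 0, 0], [0, -0.23, 1], 255]]}}

```text
clock: 30.4
ee_pos: [0.4846, -0.342, 0.1598]
orientation: [[-0.005, 1.0, -0.007], [-0.004, -0.007, -1.0], [-1.0, -0.005, 0.004]]
contact_force: [-0.2, 0.1, -1.7]
finger_gap: 0.0343
```

```bash
python3 - <<'E'
from h import *
plan([.4673,-.47,.14],0)
E
```

```text
pos [ 0.4846 -0.342   0.1598] yaw -0.42 gap 0.0343 F [-0.2  0.1 -1.7] clock 30.4 q [ 47.  25. -23. 103.  12.  54.  18.]
turn(now axes) [-0.42  0.25  0.27] | shift in CURRENT axes [ 0.683 -0.541  4.267] | in axes AFTER turn [ 0.662 -0.575  4.266]
```

Emit:
{"fn": "apply_moves", "kwargs": {"series": [[[-0.4, 0.2, 0.3], [0.1, -0.14, 0.9], 255], [[0, 0, 0], [0.1, -0.14, 0.9], 255], [[0, 0, 0], [0.1, -0.14, 0.9], 255], [[0, 0, 0], [0.1, -0.14, 0.9], 255], [[0, 0, 0], [0, 0, 0], 255], [[0, 0, 0], [0, 0, 0], 255]]}}

```text
clock: 31.15
ee_pos: [0.4581, -0.4568, 0.1497]
orientation: [[-0.003, 1.0, -0.008], [-0.001, -0.008, -1.0], [-1.0, -0.003, 0.001]]
contact_force: [-0.3, 0.6, -1.5]
finger_gap: 0.034
```

```bash
python3 - <<'E'
from h import *
plan([.4673,-.39,.13],0)
c,im=look('w11');pads(c,im,'orange');z=read_state()['ee_pos'];print(z);objf(c,im,'blue',z[2]+.0255)
E
```

```text
pos [ 0.4581 -0.4568  0.1497] yaw -0.46 gap 0.034 F [-0.3  0.6 -1.5] clock 31.15 q [ 54.  30. -21.  96.  13.  56.  29.]
turn(now axes) [-0.46  0.07  0.17] | shift in CURRENT axes [ 0.654  0.29  -2.23 ] | in axes AFTER turn [ 0.657  0.306 -2.227]
pad px 329 110 cen [ 0.4669 -0.3885] rect [ 466.8 -389.2] [50.5 50.3] 44.7 ell [ 466.9 -389.1] [50.2 50.4]
pad px 329 20 cen [ 0.4675 -0.315 ] rect [ 467.4 -315.3] [30.7 51.4] 89.5 ell [ 467.5 -315.3] [35.4 61.6]
[ 0.45789753 -0.45707133  0.14969848]
blue [319. 271.] [78. 79.] [ 0.4577 -0.4573  0.1752]
```

View pics/w11.png

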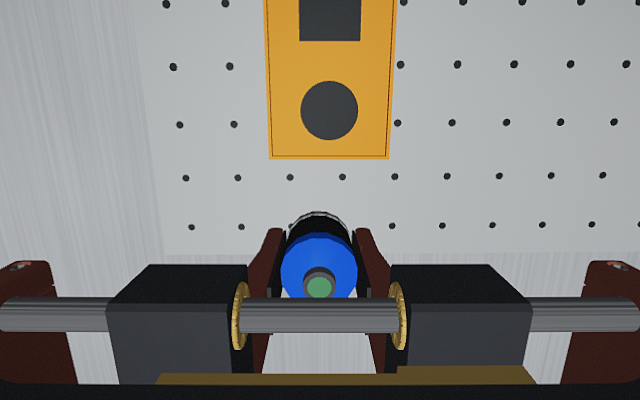

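Orange round pad is at (329,110), giving (0.4668, -0.3891). The blue objective is held centred and upright.

Emit:
{"fn": "apply_moves", "kwargs": {"series": [[[0, 0, 0.1], [0, 0.1, -0.75], 255], [[0, 0, 0], [0, 0.1, -0.75], 255], [[0, 0, 0], [0, 0.1, -0.75], 255], [[0, 0, 0], [0, 0, 0], 255], [[0, 0, 0], [0.7, 0, 0], 255], [[0, 0, 0], [0.8, 0, 0], 255], [[0, 0, 0], [0.8, 0, 0], 255], [[0, 0, 0], [0.7, 0, 0], 255], [[0, 0, 0], [0, 0, 0], 255]]}}

```text
clock: 32.33
ee_pos: [0.4706, -0.3819, 0.0593]
orientation: [[0.001, 1.0, -0.001], [-0.004, -0.001, -1.0], [-1.0, 0.001, 0.004]]
contact_force: [0.5, -0.3, -1.4]
finger_gap: 0.0341
```

```bash
python3 - <<'E'
from h import *
plan([.4668,-.3891,.0167],-.5)
E
```

```text
pos [ 0.4706 -0.3819  0.0593] yaw -0.05 gap 0.0341 F [ 0.5 -0.3 -1.4] clock 32.33 q [ 48.  33. -20. 105.  16.  44.  20.]
turn(now axes) [ 0.45  0.26 -0.07] | shift in CURRENT axes [ 1.421 -0.128  0.234] | in axes AFTER turn [ 1.421 -0.124  0.241]
```

Emit:
{"fn": "apply_moves", "kwargs": {"series": [[[0.4, 0.2, 0], [0.1, -0.13, 0.24], 255], [[0, 0, 0], [0.35, 0, 0], 255], [[0, 0, 0], [0.35, 0, 0], 255], [[0, 0, 0], [0.2, 0, 0], 255], [[0, 0, 0], [0, 0, 0], 255]]}}

```text
clock: 32.95
ee_pos: [0.4676, -0.3914, 0.0296]
orientation: [[0.004, 1.0, -0.009], [-0.003, -0.009, -1.0], [-1.0, 0.004, 0.003]]
contact_force: [-0.1, -0.0, -1.3]
finger_gap: 0.0341
```

```bash
python3 - <<'E'
from h import *
plan([.4668,-.3891,.0167],-.5)
E
```

```text
pos [ 0.4676 -0.3914  0.0296] yaw -0.53 gap 0.0341 F [-0.1 -0.  -1.3] clock 32.95 q [ 48.  36. -19. 105.  17.  41.  19.]
turn(now axes) [-0.03  0.19 -0.22] | shift in CURRENT axes [ 0.431 -0.029 -0.077] | in axes AFTER turn [ 0.432 -0.027 -0.076]
```

Emit:
{"fn": "apply_moves", "kwargs": {"series": [[[0, 0.2, -0.2], [0.1, -0.03, -0.08], 255], [[0, 0, 0], [0.12, 0, 0], 255], [[0, 0, 0], [0.1, 0, 0], 255], [[0, 0, 0], [0.03, 0, 0], 255], [[0, 0, 0], [0, 0, 0], 255]]}}

```text
clock: 33.58
ee_pos: [0.4672, -0.3887, 0.0189]
orientation: [[0.001, 1.0, -0.009], [-0.0, -0.009, -1.0], [-1.0, 0.001, 0.0]]
contact_force: [-0.3, -0.2, -0.7]
finger_gap: 0.0337
```

```bash
python3 - <<'E'
from h import *
plan([.4668,-.3891,.0167],-.5)
E
```

```text
pos [ 0.4672 -0.3887  0.0189] yaw -0.5 gap 0.0337 F [-0.3 -0.2 -0.7] clock 33.58 q [ 48.  37. -19. 106.  17.  40.  19.]
turn(now axes) [ 0.    0.   -0.05] | shift in CURRENT axes [ 0.074 -0.014  0.013] | in axes AFTER turn [ 0.074 -0.014  0.013]
```

Emit:
{"fn": "apply_moves", "kwargs": {"series": [[[0, 0, 0], [0.03, -0.01, 0.01], 255], [[0, 0, 0], [0.02, 0, 0], 255], [[0, 0, 0], [0.02, 0, 0], 255]]}}

```text
clock: 33.95
ee_pos: [0.467, -0.3892, 0.017]
orientation: [[0.001, 1.0, -0.009], [-0.0, -0.009, -1.0], [-1.0, 0.001, 0.0]]
contact_force: [0.4, 0.1, -1.0]
finger_gap: 0.034
```

Emit:
{"fn": "apply_moves", "kwargs": {"series": [[[0, 0, 0], [0.02, 0, 0], 255]]}}

```text
clock: 34.08
ee_pos: [0.467, -0.3893, 0.0167]
orientation: [[0.001, 1.0, -0.009], [-0.001, -0.009, -1.0], [-1.0, 0.001, 0.001]]
contact_force: [-2.3, 0.9, 6.6]
finger_gap: 0.0341
```

Contact (Fz 6.6 N). Releasing.

Emit:
{"fn": "apply_moves", "kwargs": {"series": [[[0, 0, 0], [0, 0, 0], 130], [[0, 0, 0], [0, 0, 0], 105], [[0, 0, 0], [0, 0, 0], 95], [[0, 0, 0], [0, 0, 0], 95], [[0, 0, 0], [0, 0, 0], 95]]}}

```text
clock: 34.7
ee_pos: [0.4676, -0.3895, 0.017]
orientation: [[0.002, 1.0, -0.009], [-0.001, -0.009, -1.0], [-1.0, 0.002, 0.001]]
contact_force: [0.3, 0.3, 0.3]
finger_gap: 0.0553
```

Emit:
{"fn": "apply_moves", "kwargs": {"series": [[[0, 0, 0], [-0.4, 0, 0], 95], [[0, 0, 0], [-0.8, 0, 0], 95], [[0, 0, 0], [-0.9, 0, 0], 95], [[0, 0, 0], [-0.9, 0, 0], 60], [[0, 0, 0], [-0.9, 0, 0], 0], [[0, 0, 0], [-0.5, 0, 0], 0], [[0, 0, 0], [0, 0, 0], 0]]}}

```text
clock: 35.58
ee_pos: [0.4677, -0.3894, 0.1571]
orientation: [[0.004, 1.0, -0.008], [-0.002, -0.008, -1.0], [-1.0, 0.004, 0.002]]
contact_force: [0.4, -0.4, 0.2]
finger_gap: 0.0874
```

```bash
python3 - <<'E'
from h import *
plan([.503,.125,.16],0)
c,im=look('w12');pads(c,im,'orange');objf(c,im,'blue',.043)
ct=calibration('top');cubef(ct,np.load('pics/top0.npy')*(np.arange(640)<285)[None,:,None].astype(np.uint8),'red')
E
```

```text
pos [ 0.4677 -0.3894  0.1571] yaw -0.48 gap 0.0874 F [ 0.4 -0.4  0.2] clock 35.58 q [ 51.  27. -22. 101.  12.  54.  23.]
turn(now axes) [-0.48  0.14 -0.23] | shift in CURRENT axes [ -0.135   1.035 -17.154] | in axes AFTER turn [ -0.098   1.178 -17.145]
pad px 317 91 cen [ 0.4674 -0.3044] rect [ 467.3 -305.1] [50.2 51.4] 89.5 ell [ 467.4 -305.1] [59.6 59.8]
pad px 317 184 cen [ 0.4665 -0.3908] rect [ 466.6 -392.6] [56.  49.8] 89.5 ell [ 466.5 -391.4] [49.4 55.9]
blue [317. 192.] [40. 41.] [ 0.4661 -0.3889  0.043 ]
red px [261. 242.] cen [503.7 124.5] mom 503.2 124.5 size [30.  29.9] ang 62.9
```

View pics/w12.png

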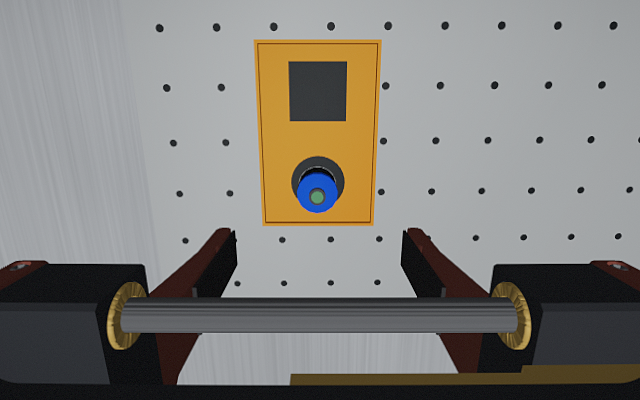

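Blue objective is centred within 1 mm. On to the red cube, which the top view puts at (0.5035, 0.1245), turned about -27°.

Emit:
{"fn": "apply_moves", "kwargs": {"series": [[[0, 0.1, -0.2], [0, 0.05, -0.7], 0], [[0, 0, 0], [0, 0.06, -1], 0], [[0, 0, 0], [0, 0.06, -1], 0], [[0, 0, 0], [0, 0.06, -1], 0], [[0, 0, 0], [0, 0.06, -1], 0], [[0, 0, 0], [0, 0.06, -1], 0], [[0, 0, 0], [0, 0.06, -1], 0], [[0, 0, 0], [0, 0.06, -1], 0], [[0, 0, 0], [0, 0.06, -1], 0], [[0, 0, 0], [0, 0.06, -1], 0], [[0, 0, 0], [0, 0.06, -1], 0], [[0, 0, 0], [0, 0.06, -1], 0]]}}

```text
clock: 37.12
ee_pos: [0.4786, -0.0092, 0.1454]
orientation: [[-0.025, 1.0, 0.002], [0.013, 0.003, -1.0], [-1.0, -0.025, -0.013]]
contact_force: [-0.1, 0.4, -0.3]
finger_gap: 0.0879
```

```bash
python3 - <<'E'
from h import *
plan([.5035,.1245,.16],-27)
E
```

```text
pos [ 0.4786 -0.0092  0.1454] yaw 0.14 gap 0.0879 F [-0.1  0.4 -0.3] clock 37.12 q [ 21.  18. -32. 117.  11.  49. -17.]
turn(now axes) [27.13 -0.39  1.59] | shift in CURRENT axes [-0.449  0.83  -4.46 ] | in axes AFTER turn [-0.486 -1.282 -4.347]
```

Emit:
{"fn": "apply_moves", "kwargs": {"series": [[[9, -0.1, 0.5], [-0.2, 0.1, -0.4], 0], [[9, -0.1, 0.5], [-0.1, 0, -0.6], 0], [[9, -0.1, 0.5], [-0.1, -0.2, -0.8], 0], [[0, 0, 0], [0, 0, 0], 0], [[0, 0, 0], [0, 0, 0], 0]]}}

```text
clock: 37.75
ee_pos: [0.4787, 0.0541, 0.1534]
orientation: [[-0.012, 0.893, -0.451], [0.003, -0.451, -0.893], [-1.0, -0.012, 0.003]]
contact_force: [-0.7, -0.1, -0.9]
finger_gap: 0.0875
```

```bash
python3 - <<'E'
from h import *
plan([.5035,.1245,.16],-27)
c,im=look('w13');cubef(c,im,'red')
E
```

```text
pos [0.4787 0.0541 0.1534] yaw -26.8 gap 0.0875 F [-0.7 -0.1 -0.9] clock 37.75 q [ 11.  17. -28. 117.  10.  49. -50.]
turn(now axes) [0.2  0.18 0.68] | shift in CURRENT axes [-0.223 -0.324 -2.467] | in axes AFTER turn [-0.219 -0.33  -2.466]
red px [447. 268.] cen [547.  -59.7] mom 550.0 -62.5 size [ 19.8 100.8] ang 20.4
```

View pics/w13.png

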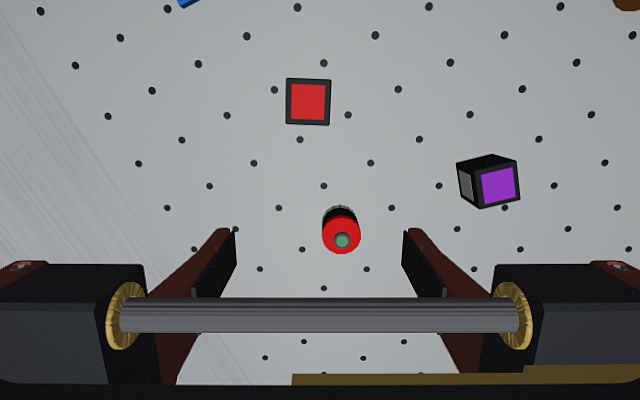

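The red cube is at (308,101); the mask picked up the reddish finger instead, so I'll raise the thresholds.

```bash
sed -i 's/def cubef(c,im,col,z=.042):/def cubef(c,im,col,z=.042,row=0,vmin=50):/; s/k=cts(mask(im,col,100,50),100)\[0\]/k=cts(mask(im,col,130,vmin),100)[row]/' h.py; python3 - <<'E'
from h import *
c=calibration('wrist');im=np.load('pics/w13.npy')
cubef(c,im,'red',vmin=140);
try: cubef(c,im,'red',vmin=140,row=1)
except Exception as e: print(e)
E
```

```text
red px [307. 101.] cen [503.1 125.6] mom 503.1 125.6 size [26.4 26.1] ang 60.6
red px [341. 235.] cen [477.5  11.7] mom 477.5 11.4 size [34.  33.5] ang 63.5
```

Emit:
{"fn": "apply_moves", "kwargs": {"series": [[[2.4, 0.2, 0.6], [-0.1, -0.1, -0.8], 0], [[0, 0, 0], [0, -0.1, -0.85], 0], [[0, 0, 0], [0, -0.1, -0.85], 0], [[0, 0, 0], [0, 0, 0], 0], [[0, 0, 0], [0, 0, 0], 0]]}}

```text
clock: 38.42
ee_pos: [0.5061, 0.1189, 0.1542]
orientation: [[-0.006, 0.871, -0.491], [-0.002, -0.491, -0.871], [-1.0, -0.004, 0.004]]
contact_force: [-0.4, 0.0, -0.4]
finger_gap: 0.088
```

```bash
python3 - <<'E'
from h import *
plan([.5031,.1256,.065],-29.3)
c,im=look('w14');cubef(c,im,'red',vmin=140)
E
```

```text
pos [0.5061 0.1189 0.1542] yaw -29.4 gap 0.088 F [-0.4  0.  -0.4] clock 38.42 q [  3.  20. -28. 112.  12.  51. -61.]
turn(now axes) [-0.1   0.26  0.22] | shift in CURRENT axes [ 2.975 -0.184 -0.16 ] | in axes AFTER turn [ 2.975 -0.196 -0.147]
red px [313. 188.] cen [503.2 125.4] mom 503.2 125.3 size [25.4 25.8] ang 60.6
```

Emit:
{"fn": "apply_moves", "kwargs": {"series": [[[0, 0.2, 0.2], [0.6, -0.19, -0.15], 0], [[0, 0, 0], [0.8, 0, 0], 0], [[0, 0, 0], [0.8, 0, 0], 0], [[0, 0, 0], [0.6, 0, 0], 0], [[0, 0, 0], [0, 0, 0], 0]]}}

```text
clock: 39.1
ee_pos: [0.5029, 0.1191, 0.0684]
orientation: [[0.0, 0.868, -0.496], [-0.003, -0.496, -0.868], [-1.0, 0.002, 0.003]]
contact_force: [0.5, -0.7, 0.4]
finger_gap: 0.0876
```

```bash
python3 - <<'E'
from h import *
plan([.5031,.1254,.0115],-29.4)
E
```

```text
pos [0.5029 0.1191 0.0684] yaw -29.77 gap 0.0876 F [ 0.5 -0.7  0.4] clock 39.1 q [  0.  27. -25. 117.  18.  40. -66.]
turn(now axes) [-0.37  0.16 -0.11] | shift in CURRENT axes [ 1.896 -0.104 -0.192] | in axes AFTER turn [ 1.897 -0.099 -0.187]
```

Emit:
{"fn": "apply_moves", "kwargs": {"series": [[[-0.3, 0.2, -0.1], [0.2, -0.1, -0.19], 0], [[0, 0, 0], [0.5, 0, 0], 0], [[0, 0, 0], [0.5, 0, 0], 0], [[0, 0, 0], [0.4, 0, 0], 0], [[0, 0, 0], [0.2, 0, 0], 0], [[0, 0, 0], [0, 0, 0], 0]]}}

```text
clock: 39.85
ee_pos: [0.5043, 0.1261, 0.0118]
orientation: [[0.002, 0.871, -0.492], [0.001, -0.492, -0.871], [-1.0, 0.001, -0.002]]
contact_force: [-0.7, -0.2, -0.2]
finger_gap: 0.0878
```

```bash
python3 - <<'E'
from h import *
plan([.5031,.1254,.0115],-29.4)
E
```

```text
pos [0.5043 0.1261 0.0118] yaw -29.45 gap 0.0878 F [-0.7 -0.2 -0.2] clock 39.85 q [ -3.  32. -23. 118.  22.  34. -70.]
turn(now axes) [-0.05 -0.13 -0.09] | shift in CURRENT axes [ 0.01  -0.023  0.04 ] | in axes AFTER turn [ 0.01  -0.023  0.04 ]
```

Emit:
{"fn": "apply_moves", "kwargs": {"series": [[[0, -0.1, -0.1], [0.01, -0.02, 0.04], 0], [[0, 0, 0], [0, 0, 0], 120], [[0, 0, 0], [0, 0, 0], 255], [[0, 0, 0], [0, 0, 0], 255], [[0, 0, 0], [0, 0, 0], 255], [[0, 0, 0], [0, 0, 0], 255], [[0, 0, 0], [0, 0, 0], 255], [[0, 0, 0], [0, 0, 0], 255], [[0, 0, 0], [0, 0, 0], 255]]}}

```text
clock: 40.98
ee_pos: [0.5041, 0.1255, 0.0127]
orientation: [[0.002, 0.871, -0.492], [0.001, -0.492, -0.871], [-1.0, 0.001, -0.002]]
contact_force: [-0.0, -0.2, 0.5]
finger_gap: 0.0355
```

```bash
python3 - <<'E'
from h import *
plan([.4673,-.47,.14],-.5)
E
```

```text
pos [0.5041 0.1255 0.0127] yaw -29.47 gap 0.0355 F [-0.  -0.2  0.5] clock 40.98 q [ -3.  32. -23. 118.  22.  34. -70.]
turn(now axes) [-28.97  -0.09  -0.11] | shift in CURRENT axes [-4.266  8.702 17.878] | in axes AFTER turn [-4.243 -1.055 19.86 ]
```

Emit:
{"fn": "apply_moves", "kwargs": {"series": [[[0, 0, 0], [-0.3, 0, 0], 255], [[0, 0, 0], [-0.7, 0, 0], 255], [[0, 0, 0], [-0.9, 0, 0], 255], [[0, 0, 0], [-0.9, 0, 0], 255], [[0, 0, 0], [-0.9, 0, 0], 255], [[-9, 0, 0], [-0.4, 0, 0], 255], [[-10, 0, 0], [-0.2, 0, 0], 255], [[-10, 0, 0], [0, 0, 0.4], 255], [[0, 0, 0], [0, -0.05, 0.9], 255], [[0, 0, 0], [0, -0.05, 1], 255], [[0, 0, 0], [0, -0.05, 1], 255], [[0, 0, 0], [0, -0.05, 1], 255]]}}

```text
clock: 42.48
ee_pos: [0.4958, -0.004, 0.1518]
orientation: [[0.005, 1.0, 0.016], [0.001, 0.016, -1.0], [-1.0, 0.005, -0.001]]
contact_force: [0.2, 0.9, -0.6]
finger_gap: 0.0359
```

```bash
python3 - <<'E'
from h import *
plan([.4673,-.3051,.14],-.5)
E
```

```text
pos [ 0.4958 -0.004   0.1518] yaw 0.94 gap 0.0359 F [ 0.2  0.9 -0.6] clock 42.48 q [ 22.  19. -34. 116.  13.  49. -18.]
turn(now axes) [ 1.44 -0.08 -0.29] | shift in CURRENT axes [ 0.374 -1.116 10.02 ] | in axes AFTER turn [ 0.393 -0.861 10.044]
```

Emit:
{"fn": "apply_moves", "kwargs": {"series": [[[1.4, 0, -0.3], [0, -0.08, 0.9], 255], [[0, 0, 0], [0, -0.08, 1], 255], [[0, 0, 0], [0, -0.08, 1], 255], [[0, 0, 0], [0, -0.08, 1], 255], [[0, 0, 0], [0, -0.08, 1], 255], [[0, 0, 0], [0, -0.08, 1], 255], [[0, 0, 0], [0, -0.08, 1], 255], [[0, 0, 0], [0, -0.08, 1], 255], [[0, 0, 0], [0, -0.08, 1], 255], [[0, 0, 0], [0, -0.08, 0.8], 255], [[0, 0, 0], [0, 0, 0], 255], [[0, 0, 0], [0, 0, 0], 255]]}}

```text
clock: 43.98
ee_pos: [0.4664, -0.3049, 0.1573]
orientation: [[0.002, 1.0, -0.011], [0.0, -0.011, -1.0], [-1.0, 0.002, -0.0]]
contact_force: [-0.3, 0.1, -0.7]
finger_gap: 0.0356
```

```bash
python3 - <<'E'
from h import *
plan([.4673,-.3051,.07],-.5)
c,im=look('w15');p=read_state()['ee_pos'];print(p)
cubef(c,im,'red',z=p[2]-.0127+.042,vmin=140)
E
```

```text
pos [ 0.4664 -0.3049  0.1573] yaw -0.6 gap 0.0356 F [-0.3  0.1 -0.7] clock 43.98 q [ 47.  23. -26. 108.  12.  52.  15.]
turn(now axes) [-0.1  -0.   -0.12] | shift in CURRENT axes [2.909 0.024 0.006] | in axes AFTER turn [2.909 0.03  0.006]
[ 0.4663333  -0.30505649  0.15723711]
red px [318. 272.] cen [ 465.7 -304.5] mom 465.7 -304.5 size [24.  26.3] ang 89.3
```

View pics/w15.png

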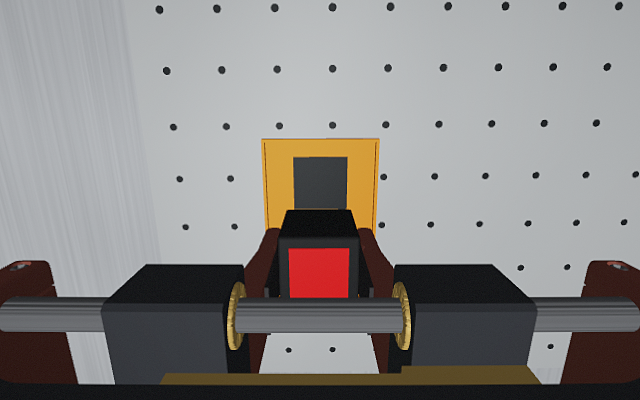

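The cube is held centred, window up, and straight above the square pad. I'm lowering it in stages.

Emit:
{"fn": "apply_moves", "kwargs": {"series": [[[0, 0, -0.1], [0.5, 0.02, 0], 255], [[0, 0, 0], [0.7, 0, 0], 255], [[0, 0, 0], [0.7, 0, 0], 255], [[0, 0, 0], [0.7, 0, 0], 255], [[0, 0, 0], [0.4, 0, 0], 255], [[0, 0, 0], [0, 0, 0], 255]]}}

```text
clock: 44.78
ee_pos: [0.4677, -0.2986, 0.0612]
orientation: [[-0.002, 1.0, -0.002], [0.003, -0.002, -1.0], [-1.0, -0.002, -0.003]]
contact_force: [-0.4, -0.2, 0.3]
finger_gap: 0.036
```

```bash
python3 - <<'E'
from h import *
plan([.4673,-.3051,.0167],-.5)
E
```

```text
pos [ 0.4677 -0.2986  0.0612] yaw -0.12 gap 0.036 F [-0.4 -0.2  0.3] clock 44.77 q [ 45.  30. -23. 112.  17.  42.  11.]
turn(now axes) [ 0.38 -0.16  0.09] | shift in CURRENT axes [ 1.484 -0.01   0.22 ] | in axes AFTER turn [ 1.485 -0.011  0.216]
```

Emit:
{"fn": "apply_moves", "kwargs": {"series": [[[0.4, -0.2, 0.1], [0.1, -0.01, 0.22], 255], [[0, 0, 0], [0.35, 0, 0], 255], [[0, 0, 0], [0.35, 0, 0], 255], [[0, 0, 0], [0.25, 0, 0], 255], [[0, 0, 0], [0, 0, 0], 255]]}}

```text
clock: 45.4
ee_pos: [0.4684, -0.3063, 0.0288]
orientation: [[0.002, 1.0, -0.01], [-0.002, -0.01, -1.0], [-1.0, 0.002, 0.002]]
contact_force: [0.2, -0.0, -0.5]
finger_gap: 0.036
```

```bash
python3 - <<'E'
from h import *
plan([.4673,-.3051,.0167],-.5)
E
```

```text
pos [ 0.4684 -0.3063  0.0288] yaw -0.56 gap 0.036 F [ 0.2 -0.  -0.5] clock 45.4 q [ 44.  33. -22. 112.  19.  38.   9.]
turn(now axes) [-0.06  0.13 -0.14] | shift in CURRENT axes [ 0.405 -0.037 -0.039] | in axes AFTER turn [ 0.405 -0.036 -0.038]
```

Emit:
{"fn": "apply_moves", "kwargs": {"series": [[[0, 0.1, -0.1], [0.1, -0.04, -0.04], 255], [[0, 0, 0], [0.12, 0, 0], 255], [[0, 0, 0], [0.08, 0, 0], 255], [[0, 0, 0], [0.03, 0, 0], 255], [[0, 0, 0], [0, 0, 0], 255]]}}

```text
clock: 46.02
ee_pos: [0.4676, -0.3051, 0.0188]
orientation: [[0.001, 1.0, -0.01], [-0.001, -0.01, -1.0], [-1.0, 0.001, 0.001]]
contact_force: [0.7, -1.0, -0.0]
finger_gap: 0.0358
```

```bash
python3 - <<'E'
from h import *
plan([.4673,-.3051,.0167],-.5)
E
```

```text
pos [ 0.4676 -0.3051  0.0188] yaw -0.55 gap 0.0358 F [ 0.7 -1.  -0. ] clock 46.02 q [ 43.  34. -21. 112.  20.  37.   9.]
turn(now axes) [-0.05  0.05 -0.08] | shift in CURRENT axes [ 0.069 -0.01   0.001] | in axes AFTER turn [ 0.069 -0.01   0.001]
```

Emit:
{"fn": "apply_moves", "kwargs": {"series": [[[0, 0, 0], [0.03, -0.01, 0], 255], [[0, 0, 0], [0.02, 0, 0], 255], [[0, 0, 0], [0.015, 0, 0], 255]]}}

```text
clock: 46.4
ee_pos: [0.4674, -0.3052, 0.0169]
orientation: [[0.002, 1.0, -0.01], [-0.001, -0.01, -1.0], [-1.0, 0.002, 0.001]]
contact_force: [-0.2, 0.5, -0.2]
finger_gap: 0.0359
```

Emit:
{"fn": "apply_moves", "kwargs": {"series": [[[0, 0, 0], [0.015, 0, 0], 255]]}}

```text
clock: 46.52
ee_pos: [0.4675, -0.3052, 0.0167]
orientation: [[0.002, 1.0, -0.01], [-0.001, -0.01, -1.0], [-1.0, 0.002, 0.001]]
contact_force: [-1.6, 0.9, 4.9]
finger_gap: 0.0358
```

Contact (Fz 4.9 N). Releasing.

Emit:
{"fn": "apply_moves", "kwargs": {"series": [[[0, 0, 0], [0, 0, 0], 130], [[0, 0, 0], [0, 0, 0], 105], [[0, 0, 0], [0, 0, 0], 95], [[0, 0, 0], [0, 0, 0], 95], [[0, 0, 0], [0, 0, 0], 95]]}}

```text
clock: 47.15
ee_pos: [0.4678, -0.3053, 0.0168]
orientation: [[0.002, 1.0, -0.01], [-0.001, -0.01, -1.0], [-1.0, 0.002, 0.001]]
contact_force: [0.3, -0.1, 0.1]
finger_gap: 0.0552
```

Emit:
{"fn": "apply_moves", "kwargs": {"series": [[[0, 0, 0], [-0.4, 0, 0], 95], [[0, 0, 0], [-0.8, 0, 0], 95], [[0, 0, 0], [-0.9, 0, 0], 95], [[0, 0, 0], [-0.9, 0, 0], 60], [[0, 0, 0], [-0.9, 0, 0], 0], [[0, 0, 0], [-0.7, 0, 0], 0], [[0, 0, 0], [0, 0, 0], 0]]}}

```text
clock: 48.02
ee_pos: [0.468, -0.305, 0.1638]
orientation: [[0.005, 1.0, -0.009], [-0.003, -0.009, -1.0], [-1.0, 0.005, 0.003]]
contact_force: [0.1, -0.4, -1.0]
finger_gap: 0.0876
```

```bash
python3 - <<'E'
from h import *
plan([.16,-.65,.22],0)
c,im=look('w16');pads(c,im,'orange');cubef(c,im,'red',.046,vmin=140);objf(c,im,'blue',.043)
E
```

```text
pos [ 0.468  -0.305   0.1638] yaw -0.51 gap 0.0876 F [ 0.1 -0.4 -1. ] clock 48.02 q [ 48.  22. -26. 107.  12.  53.  15.]
turn(now axes) [-0.51  0.17 -0.28] | shift in CURRENT axes [ -1.891 -10.154  11.597] | in axes AFTER turn [ -1.875 -10.265  11.501]
pad px 318 182 cen [ 0.4672 -0.3065] rect [ 467.2 -307.8] [55.  51.2] 89.4 ell [ 467.3 -306.9] [58.2 63.8]
pad px 318 265 cen [ 0.4662 -0.3961] rect [ 466.2 -398.7] [68.1 49.9] 89.4 ell [ 466.2 -396.9] [48.6 69.5]
red px [317. 192.] cen [ 466.6 -305.6] mom 466.6 -305.5 size [25.1 26.1] ang 89.4
blue [317. 276.] [36. 37.] [ 0.4659 -0.3885  0.043 ]
```

View pics/w16.png

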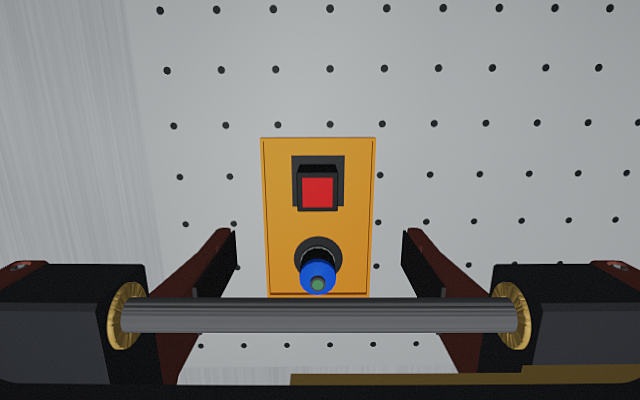

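Everything is placed. I'll move the arm clear of the table, raising it first, and do a final check from the top camera.

Emit:
{"fn": "apply_moves", "kwargs": {"series": [[[0, 0, 0], [-0.7, 0, 0], 0], [[0, 0, 0], [-0.3, 0, 0.7], 0], [[0, 0, 0], [0, 0, 1], 0], [[0, 0, 0], [0, 0, 1], 0], [[0, 0, 0], [0, 0, 1], 0], [[0, 0, 0], [0, -0.5, 1], 0], [[0, 0, 0], [0, -0.5, 1], 0], [[0, 0, 0], [0, -0.5, 1], 0], [[0, 0, 0], [0, -0.5, 1], 0], [[0, 0, 0], [0, -0.5, 1], 0], [[0, 0, 0], [0, -0.3, 0.8], 0], [[0, 0, 0], [0, 0, 0], 0]]}}

```text
clock: 49.58
ee_pos: [0.3725, -0.5912, 0.1755]
orientation: [[-0.015, 1.0, -0.004], [0.015, -0.004, -1.0], [-1.0, -0.015, -0.015]]
contact_force: [0.6, 0.4, 0.4]
finger_gap: 0.0882
```

```bash
python3 - <<'E'
from h import *
plan([.16,-.65,.22],0)
c,im=look('top2','top')
o=np.load('pics/top0.npy')
for col in('red','violet','orange','yellow','green','blue'):
    for I in(o,im):
        print(col,[(np.round(cv2.minAreaRect(k)[0],1).tolist()) for k in cts(mask(I,col))])
c,im=look('scene2','scene')
E
```

```text
pos [ 0.3725 -0.5912  0.1755] yaw -0.24 gap 0.0882 F [0.6 0.4 0.4] clock 49.58 q [ 66.  34. -20.  86.  13.  64.  43.]
turn(now axes) [-0.25 -0.88  0.85] | shift in CURRENT axes [-1.408 -7.096  1.967] | in axes AFTER turn [-1.484 -7.083  1.959]
red [[307.5, 252.0], [261.0, 242.5]]
red [[307.5, 252.0], [433.5, 254.5], [633.7, 341.8]]
violet [[313.9, 196.9]]
violet [[313.7, 196.9]]
orange [[444.0, 252.5], [277.2, 130.9]]
orange [[444.0, 252.5], [277.2, 130.9]]
yellow [[360.5, 197.0], [163.5, 45.6], [437.5, 43.4]]
yellow [[197.5, 245.0], [163.5, 45.5], [437.5, 43.3]]
green [[374.8, 246.0]]
green [[163.0, 243.5]]
blue [[185.5, 243.2], [247.5, 187.5]]
blue [[185.6, 243.1], [465.5, 253.5]]
```

View pics/top2.png

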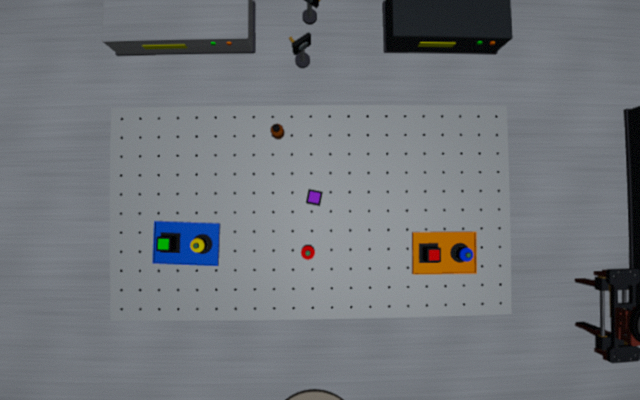

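View pics/scene2.png

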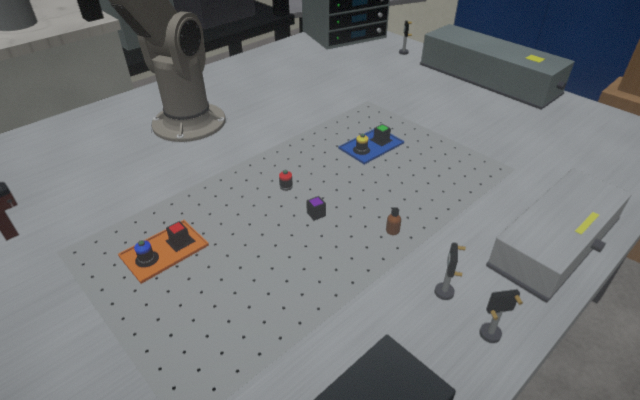

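Both views show all four parts upright on their pads. The spares and the bottle are at the same pixels as at the start: red (307,252), violet (314,197), bottle (277,131). The arm is clear, so I'm handing in.

```bash
python3 -c "
from station import *
print(finish_job())"
```

```text
the job is handed in; nothing more can be done
None
```

Both kits are made up in the order asked, and I handed the job in at about 50 s of the 109 s allowed.

- **Blue tray:** the yellow-ringed objective stands about 1 mm from the centre of the round pad. The green cube, window up, is about 0.5 mm from the centre of the square pad and square to it.
- **Orange tray:** the blue-ringed objective is within about 1 mm of the round pad's centre. The red cube, window up, is within about 1 mm of the square pad's centre and aligned with it.
- **Setting down:** each part was lowered in small steps until the force reading showed contact. The readings at contact were 3.4, 11.1, 6.6 and 4.9 N, in the order placed.
- **Left alone:** in the last top view the red-ringed objective, violet cube and oil bottle are where they started, to within a fraction of a pixel. The arm was clear of everything, and the final wrist force reading was below 1 N.

**Checks that disagreed:**
- On the first descent, to the yellow objective, the arm drifted about 20 mm sideways. I corrected it before closing the jaws, and the force reading showed no contact. After that I descended in stages.
- The top and wrist cameras disagreed by 1–2 mm on some positions. I used the wrist measurements.
- One colour mask picked up the reddish finger instead of the red cube, so I raised its threshold and measured again.

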